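# Centre a reagent bottle in the V-block of the label camera and photograph it

## Robot

A 6-joint arm with a two-finger parallel gripper is mounted at the origin on a cart in front of the work surface, level with it; the furniture and walls round the work are solid. World frame = base frame: x ahead of the robot, y to its left, z up, the work surface at z = 0. Lengths are in m, angles in degrees, forces in N, time in s.
With the tool pointing down it reaches from about 0.4 to 0.825 m from the base axis. Payload 7 kg.
Tool frame: the origin (TCP) lies midway between the tips of the shut fingers; the grasp point (between the pads) lies r.grasp_offset behind it (r.grasp_offset is the distance from the TCP to the grasp point, in m); x points along the fingers, z is the direction in which the jaws open and shut, and the axes are right-handed (so a half turn about x gives the same grasp; the last joint's range is limited). The gripper opens to 88 mm and grips with 3 to 60 N. Pads are 19 mm wide; open, the fingers measure 130 mm over their backs; the gripper's body (78 mm by 193 mm) begins 47 mm behind the grasp point.
Start: joints at [91.564, 20.546, 0.682, 0, -70.136, -16.507], TCP at [0.174, 0.652, 0.227] pointing down, gripper open.
Joint ranges: [-176.03, 176.03], [-82.01, 121.73], [-58.28, 71.71], [-173.87, 95.51], [-174.79, -0.11], [-173.66, 173.66]. Speed limits (degrees/s): [136.94, 136.94, 172.46, 180, 180, 180].

## Interface

Orientations are given as [roll, pitch, yaw] about the fixed x, y, z axes, in that order (R = Rz(yaw) Ry(pitch) Rx(roll)).
In Python, from plant import readout, vision, close_job, r gives the robot as it stands.
- The arm moves only by the shell command python3 -m handwheel 'ROWS' [OPENING] [FORCE]. ROWS is JSON, a list that holds one entry, the list of rows, each a list of 4 numbers: the shift along the world's x, y, z in units of 40 mm (1.0 is 40 mm), then the turn about the world's z in units of 5 degrees (1.0 is 5 degrees). In form: [[[tx, ty, tz, roll], ...]]. A call has 1 to 8 rows; each row shifts and turns the pose as measured when the row begins; what a row does not reach is not made up. A row lasts 1/10 s, in which the tool goes at most 50 mm and 8.59 degrees, less where a joint would pass 70% of its speed; a pose out of reach is approached as far as the arm can. A call is refused whole if a number of a shift passes 1 or a number of a turn 1, either way. A call with a gripper value outside its range is refused whole. OPENING is the finger opening in mm, from 0 to 87.6, set as the call begins (- or left out, the last holds). The fingers move at their own pace and stop on an object; FORCE is the grip in N (left out, the last holds). Time passes only in rows, so rows that do not move let the fingers close. It gives the time, the measured TCP pose, the force and the opening at its end, in the units of the state.
- readout.get_state(): the state, without advancing time (a new reading comes with each control period).
- vision.capture(name): name is "scene" or "top" or "wrist"; returns the picture (384x512x3 uint8, blue, green, red); there is no depth.
- vision.get_calibration(name): a dict with "intrinsics" (3x3 intrinsics, pixels), "pose" (4x4, takes a point from camera to world coordinates). Camera axes: x right, y up, looking along -z (the intrinsics and any distortion apply to the point x, -y, -z); pixel columns grow to the right and rows downward; lengths in m; the calibration is good to about 2 mm. A picture is of the moment at which its call begins: read the wrist's pose just before it. get_calibration takes no time and is no camera call; for the wrist camera it gives the pose at the moment of the call.
- close_job(): hands the job in, once; it reports no verdict.
The state is a dict: "time_s": time; "joints": joint angles; "qd": joint speeds; "joint_torque": joint torques, N m; "tcp_pos": TCP position; "eef_rot": TCP orientation; "contact_force": force on the tool from outside, world axes, zero at the start; "moment": the same for the moment, N m; "gripper_width": finger opening in m.
Only numpy, scipy, OpenCV 4.12 (cv2) and the standard library are available. Lean on these libraries where they do the work, as an engineer would, in place of code of your own. Each camera call takes 0.05 s, during which the arm holds its last target.

## Task

Stand the small screw-cap bottle upright on the front of the camera stand's base plate, in line with the V-block and out in the open clear of the camera head, and let go of it. Then gently push it along the plate under the camera head until it is centred, touching both faces of the V-block, and with it seated there press the shutter button all the way down and release it. Do not touch the camera head, and leave the larger bottle and the flask where they stand.

Things in the scene. Friction and masses are not known exactly. Their poses are not given: they have to be found in the camera images.
- bottle_mid (a point): Centre (half-way up) of the small screw-cap bottle, the smaller of the two screw-cap bottles on the open bench: round, 44 mm diameter (straight-sided up to about 58 mm, then shoulder and 32 mm wide cap), 89 mm high, 0.1 to 0.2 kg. The point is 45 mm above its underside; z points up along the bottle.
- seat (a point): Where the bottle's centre must end: its centre point when it stands on the base plate touching both faces of the V-block; 45 mm above the top of the plate. Turns with the stand: x axis is the push direction (from the plate's front edge into the V), y to the left of that, z up.
- plate_front (a point): Middle of the open front part of the camera stand's base plate, on its top surface (12 mm above the bench), on the push line 82 mm before the seat (in -x). Axes as the seat's. The fixed aluminium plate is 220 x 180 mm; this point lies 48 mm behind its front edge, 115 mm from its right edge and 65 mm from its left edge.
- camera_head: Grey fixed camera head overhanging the seat, on a mast behind the V-block. 116 x 76 x 48 mm; underside 124 mm above the bench (lens barrel over the seat down to 118 mm), top 172 mm. Front edge 28 mm before the seat, 6 mm before the seated bottle's near side: the pushing tool must lean back. Origin on the bench under it, 30 mm before the seat; axes as the seat's.
- v_block: Steel V-block, fixed and rigid, 40 mm high, with two smooth, slippery upright faces 45 degrees either side of the push line (90 degrees between them); the mouth, 66 mm wide, opens to the front and its tips are about level with the seat. Origin on the top of the plate, 30 mm before the seat in -x; axes as the seat's.
- shutter_top (a point): Middle of the top of the round shutter button (28 mm diameter), in a small black housing on the plate's right, 83 mm to the right of the push line and 7 mm farther back than the middle of the front part. Pressed straight down.
- shutter (a joint): Travel of the shutter button: 0 up, 0.006 m fully down; spring, about 5 N when fully down; it comes back up by itself.
- big_bottle: Larger screw-cap bottle, clear, 56 mm diameter, 113 mm high, loose bystander; origin at the centre of its underside. One of the two bottles stands on the left before the fixed white water bath (0.22 m high, its front at x = 0.47 to 0.50 for y over 0.12), the other on the right near the bench's front edge.
- flask: Conical flask, 62 mm diameter, 102 mm high, loose bystander on the right behind; origin at the centre of its underside.
Not all that is in view belongs to the job. What is shaped like the part that bears bottle_mid but blue is not meant.

How it is judged:
By the outcome, as a careful person would: the job done as asked, in the order asked, and still so for the second after the job is handed in, with the robot touching nothing.
It also fails if it takes over 61 s, if anything falls off the work surface, if the arm or the gripper's body presses on something with over 40 N, if the wrist force passes 120 N, or if a joint passes its speed limit or range.

## Working session

There is one attempt and no reset: what is moved stays moved. The work goes in short steps, Python scripts to look and compute and a shell command to move; the robot and the scene stay as the last step left them, time stands still between calls to the robot, and variables do not carry over. Pictures are saved under pics/ and viewed, and the job is handed in when it is done.

```bash
ls; mkdir -p pics
python3 - <<'E'
from plant import readout, vision, r
import cv2
print(readout.get_state(), r.grasp_offset)
for n in ("scene","top"):
    im=vision.capture(n); cv2.imwrite(f"pics/{n}0.png",im)
    c=vision.get_calibration(n); print(n,c)
E
```

```text
pics
{'time_s': 0.0, 'joints': array([ 9.15660771e+01,  2.05898112e+01,  6.34623772e-01, -2.02916016e-02,
       -7.01333952e+01, -1.65065710e+01]), 'qd': array([ 0.07018419, -0.00807138, -0.00071654,  0.13878164,  0.01837175,
       -0.02793813]), 'joint_torque': array([-1.19388413e-03, -5.82722390e+01,  2.93061054e+01,  6.99684530e+00,
        7.01167941e-03, -1.68958773e-04]), 'tcp_pos': array([0.1739276 , 0.65172237, 0.22564691]), 'eef_rot': array([   4.35551269,   89.90938612, -100.59189171]), 'contact_force': array([0.14008658, 0.43651008, 0.16754605]), 'moment': array([-0.02557266,  0.01145101,  0.02322498]), 'gripper_width': 0.08717901264697153} 0.0188
scene {'intrinsics': array([[496.82640317,   0.        , 260.8022989 ],
       [  0.        , 496.82640317, 189.3209369 ],
       [  0.        ,   0.        ,   1.        ]]), 'pose': array([[ 0.7692492 ,  0.56173504, -0.3044822 ,  0.13888941],
       [-0.63888763,  0.66962656, -0.37871212, -0.62349628],
       [-0.0088465 ,  0.4858539 ,  0.87399527,  1.23095712],
       [ 0.        ,  0.        ,  0.        ,  1.        ]])}
top {'intrinsics': array([[446.13631833,   0.        , 266.99048586],
       [  0.        , 446.13631833, 192.61222553],
       [  0.        ,   0.        ,   1.        ]]), 'pose': array([[-0.00493491,  0.98960981, -0.14369434,  0.3817776 ],
       [-0.9999622 , -0.00591215, -0.00637457, -0.12692536],
       [-0.00715788,  0.14365745,  0.98960159,  1.22246292],
       [ 0.        ,  0.        ,  0.        ,  1.        ]])}
```

View pics/scene0.png

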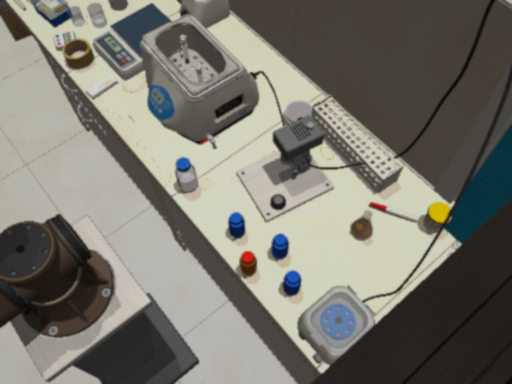

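View pics/top0.png

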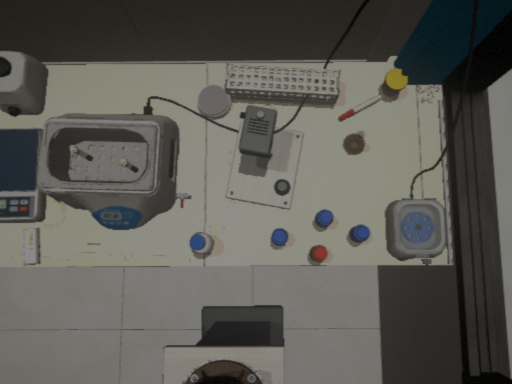

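Run:
```python
import cv2
a=cv2.imread('pics/scene0.png'); b=cv2.imread('pics/top0.png')
cv2.imwrite('pics/c1.png',cv2.resize(b[90:270,180:400],None,fx=3.6,fy=3.3,interpolation=cv2.INTER_CUBIC))
cv2.imwrite('pics/c2.png',cv2.resize(a[100:300,160:400],None,fx=3.3,fy=3,interpolation=cv2.INTER_CUBIC))
```

```text
(no output)
```

View pics/c1.png

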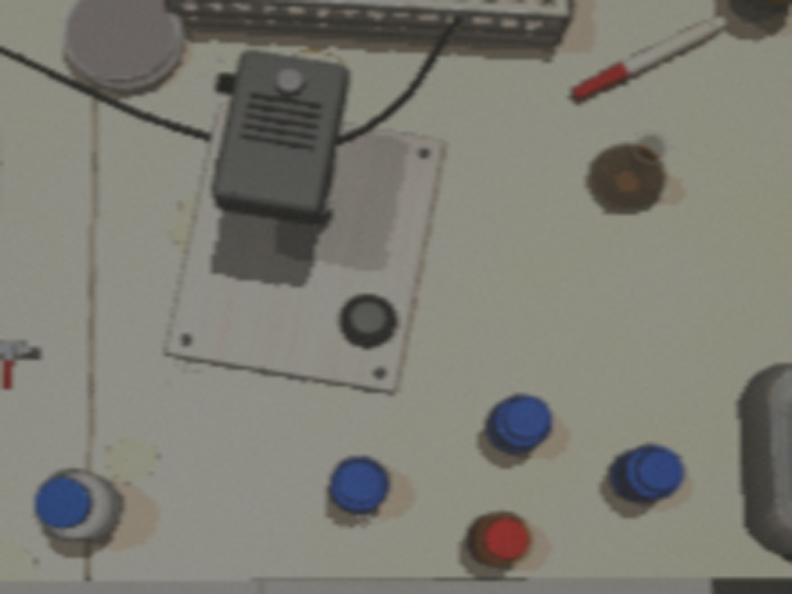

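View pics/c2.png

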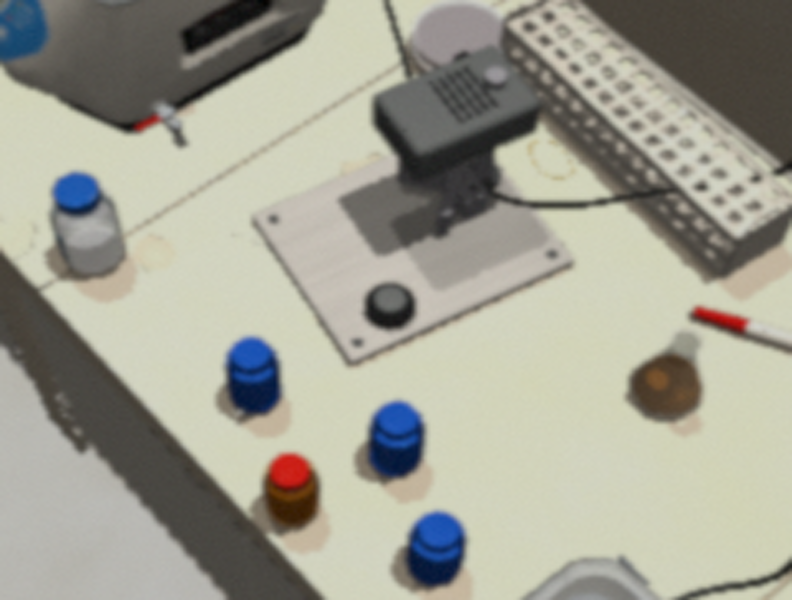

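```bash
cat > h.py <<'E'
import numpy as np
from plant import readout, vision, r
def ray(cal,u,v):
    K=cal["intrinsics"];P=cal["pose"]
    d=np.array([(u-K[0,2])/K[0,0],-(v-K[1,2])/K[1,1],-1.])
    return P[:3,3],P[:3,:3]@d
def onz(cal,u,v,z):
    o,d=ray(cal,u,v); return o+d*(z-o[2])/d[2]
def tri(rs):
    A=np.zeros((3,3));b=np.zeros(3)
    for o,d in rs:
        d=d/np.linalg.norm(d);M=np.eye(3)-np.outer(d,d);A+=M;b+=M@o
    return np.linalg.solve(A,b)
def proj(cal,p):
    P=cal["pose"];K=cal["intrinsics"];c=P[:3,:3].T@(np.array(p)-P[:3,3])
    return K[0,0]*c[0]/-c[2]+K[0,2],K[1,1]*-c[1]/-c[2]+K[1,2]
E
python3 - <<'E'
from h import *
T=vision.get_calibration("top");S=vision.get_calibration("scene")
t=lambda x,y:(180+x/3.6,90+y/3.3); s=lambda x,y:(160+x/3.3,100+y/3)
def both(n,a,b,z):
    print(n,onz(T,*t(*a),z).round(4)[:2],onz(S,*s(*b),z).round(4)[:2],tri([ray(T,*t(*a)),ray(S,*s(*b))]).round(4))
both('cap',(507,539),(290,470),.089)
both('FL',(165,352),(252,218),.012)
both('FR',(397,392),(350,363),.012)
both('BR',(445,143),(572,265),.012)
both('sh',(368,319),(391,297),.035)
both('screwFL',(186,340),(273,219),.012)
both('screwFR',(380,373),(357,342),.012)
both('screwBR',(424,153),(552,254),.012)
both('big',(63,502),(76,190),.113)
for nm,q in (('b1',(361,483)),('b2',(523,420)),('b3',(655,470)) ): print(nm,onz(T,*t(*q),.089).round(3))
print(readout.get_state()['time_s'])
E
```

```text
cap [ 0.3912 -0.2543] [ 0.3921 -0.2534] [ 0.3914 -0.2541  0.0915]
FL [ 0.547  -0.0063] [ 0.5448 -0.0084] [ 0.5474 -0.0055  0.0058]
FR [ 0.5126 -0.1824] [ 0.5117 -0.1801] [ 0.5114 -0.1818  0.0159]
BR [ 0.7243 -0.2223] [ 0.7215 -0.2237] [ 0.7249 -0.2223  0.0068]
sh [ 0.5701 -0.1604] [ 0.5732 -0.1594] [ 0.5705 -0.1608  0.0395]
screwFL [ 0.557  -0.0222] [ 0.5581 -0.021 ] [ 0.5567 -0.0226  0.0155]
screwFR [ 0.5285 -0.1697] [ 0.5297 -0.1676] [ 0.5279 -0.1696  0.0173]
screwBR [ 0.7157 -0.2059] [ 0.7167 -0.2042] [ 0.7146 -0.2056  0.0163]
big [0.42   0.0529] [0.4206 0.0544] [0.4198 0.0524 0.1163]
b1 [ 0.434 -0.153  0.089]
b2 [ 0.482 -0.268  0.089]
b3 [ 0.443 -0.359  0.089]
0.1
```

```bash
cat >> h.py <<'E'
from scipy.spatial.transform import Rotation as Ro
def show():
    s=readout.get_state();R=Ro.from_euler('xyz',s['eef_rot'],degrees=True).as_matrix()
    print(s['time_s'],'tcp',s['tcp_pos'].round(4),'x',R[:,0].round(3),'z',R[:,2].round(3),'zaz',np.degrees(np.arctan2(R[1,2],R[0,2])).round(1),'q',s['joints'].round(1),'F',s['contact_force'].round(1),'w',round(s['gripper_width'],4))
    return s,R
E
python3 -c "
from h import *
show()"; python3 -m handwheel '[[[0.3,-0.8,0.7,0],[0.6,-0.9,0.5,0],[0.6,-0.9,0.2,0],[0.6,-0.9,0,0],[0.6,-0.9,0,0],[0.6,-0.9,0,0],[0.6,-0.9,0,0],[0.6,-0.9,0,0]]]'; python3 -c "
from h import *
show()"
```

```text
0.1 tcp [0.1739 0.6517 0.2257] x [-0.    -0.001 -1.   ] z [-0.258 -0.966  0.001] zaz -104.9 q [ 91.6  20.6   0.6  -0.  -70.1 -16.5] F [-0.1 -0.2 -0.3] w 0.0876
time_s: 0.9
tcp_pos: [0.355, 0.3589, 0.2776]
eef_rot: [9.0, 89.4, -95.6]
contact_force: [1.1, 0.3, 0.2]
gripper_width: 0.0874
0.9 tcp [0.355  0.3589 0.2776] x [-0.001 -0.01  -1.   ] z [-0.251 -0.968  0.01 ] zaz -104.6 q [ 67.8   2.8 -15.4   0.2 -72.4   7.6] F [1.1 0.3 0.2] w 0.0874
```

```bash
python3 -m handwheel '[[[0.4,-1,0,0.1],[0.4,-1,0,0.1],[0.3,-1,0,0.1],[0.3,-1,0,0.1],[0.2,-1,0,0.1],[0.1,-1,0,0.1],[0,-1,0,0.1],[0,-1,0,0]]]' 80 20; python3 -m handwheel '[[[0,-1,0,0],[0,-1,0,0],[0,-1,0,0],[0,-1,-0.3,0],[0,-0.8,-0.5,0],[0,-0.4,-0.5,0],[0,0,-0.3,0],[0,0,0,0]]]'; python3 -c "
from h import *
import cv2
show()
c=vision.get_calibration('wrist');im=vision.capture('wrist');cv2.imwrite('pics/w1.png',im)
np.savez('w1.npz',K=c['intrinsics'],P=c['pose'])
print(proj(c,[.3915,-.254,.089]))"
```

```text
time_s: 1.7
tcp_pos: [0.4238, 0.0245, 0.2759]
eef_rot: [0.2, 89.3, -100.7]
contact_force: [0.8, 0.7, 0.2]
gripper_width: 0.0799
time_s: 2.5
tcp_pos: [0.4193, -0.1967, 0.2093]
eef_rot: [1.5, 89.4, -99.7]
contact_force: [-0.3, -0.1, 0.5]
gripper_width: 0.0799
2.5 tcp [ 0.4193 -0.1967  0.2093] x [-0.002 -0.01  -1.   ] z [-0.195 -0.981  0.01 ] zaz -101.3 q [ -0.2   0.8 -26.8   0.7 -62.5  78.6] F [-0.3 -0.1  0.5] w 0.0799
(np.float64(318.3360870846882), np.float64(198.7335523211464))
```

View pics/w1.png

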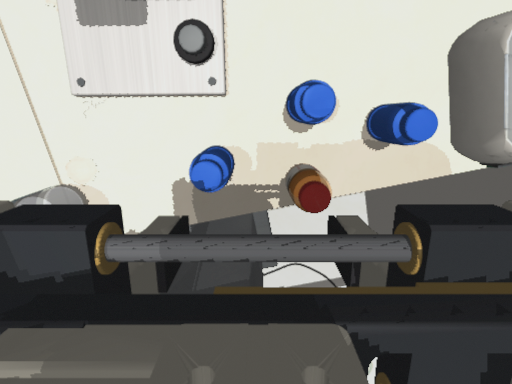

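Run:
```python
from h import *
import cv2
d=np.load('w1.npz');c={'intrinsics':d['K'],'pose':d['P']}
im=cv2.imread('pics/w1.png')
cv2.imwrite('pics/w1c.png',cv2.resize(im[150:230,270:350],None,fx=6,fy=6,interpolation=cv2.INTER_CUBIC))
cv2.imwrite('pics/w1d.png',cv2.resize(im[0:110,50:250],None,fx=4,fy=4,interpolation=cv2.INTER_CUBIC))
```

```text
(no output)
```

View pics/w1c.png

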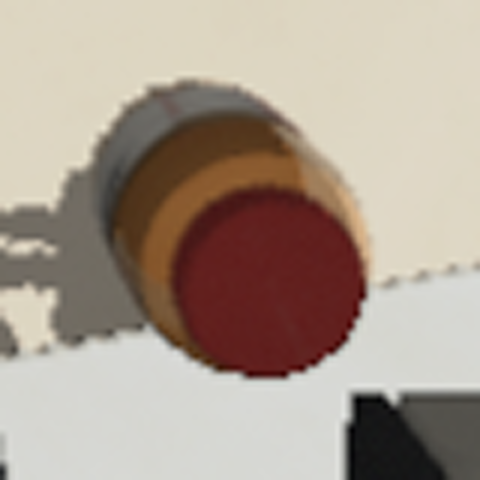

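View pics/w1d.png

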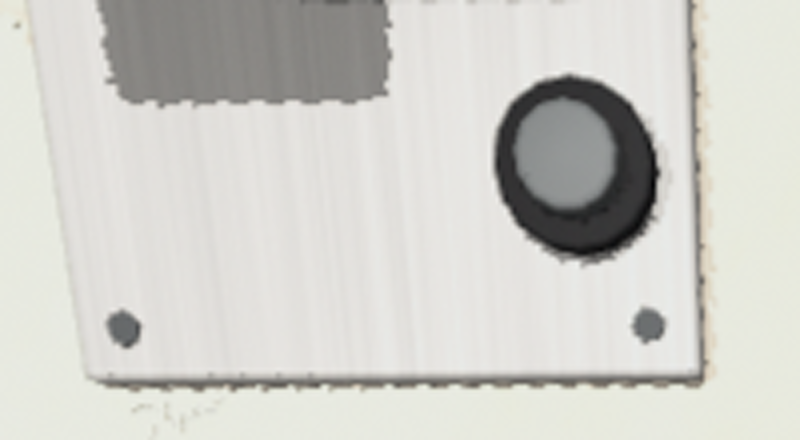

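Run:
```python
from h import *
d=np.load('w1.npz');c={'intrinsics':d['K'],'pose':d['P']}
print('cap',onz(c,314.8-.4,198-.4,.089))
print('FL',onz(c,72.1,93.9,.012),'FR',onz(c,225.3,94,.012))
for z in(.03,.035,.04,.045):print('sh',z,onz(c,190.8,38.1,z))
print('sFL',onz(c,50+124/4,327/4,.012),'sFR',onz(c,50+649/4,324/4,.012))
```

```text
cap [ 0.39344208 -0.25032385  0.089     ]
FL [ 0.54741699 -0.00552059  0.012     ] FR [ 0.51284907 -0.17897059  0.012     ]
sh 0.03 [ 0.57325655 -0.15732259  0.03      ]
sh 0.035 [ 0.57193002 -0.15807852  0.035     ]
sh 0.04 [ 0.5706035  -0.15883446  0.04      ]
sh 0.045 [ 0.56927697 -0.15959039  0.045     ]
sFL [ 0.55804849 -0.02007676  0.012     ] sFR [ 0.52965996 -0.16744711  0.012     ]
```

```bash
python3 -m handwheel '[[[-0.4,-0.7,0,0],[-0.3,-0.7,-0.2,0],[0,-0.2,-0.5,0],[0,0,-0.5,0],[0,0,0,0]]]'; python3 -c "
from h import *
s,R=show(); g=np.array([.392,-.252,.032]);print((g-s['tcp_pos'])/.04)"
```

```text
time_s: 3.05
tcp_pos: [0.3944, -0.2614, 0.1661]
eef_rot: [38.9, 89.2, -62.0]
contact_force: [-0.4, 0.2, 0.4]
gripper_width: 0.0798
3.05 tcp [ 0.3944 -0.2614  0.1661] x [ 0.007 -0.013 -1.   ] z [-0.188 -0.982  0.011] zaz -100.9 q [ -9.    3.8 -29.9   0.8 -55.8  87.7] F [-0.4  0.2  0.4] w 0.0798
[-0.0609243   0.23400306 -3.35348132]
```

```bash
python3 -m handwheel '[[[0,0.2,-0.8,0],[0,0,-0.8,0],[0,0,-0.8,0],[0,0,-0.6,0],[0,0,-0.2,0],[0,0,0,0]]]'; python3 -c "
from h import *
s,R=show(); g=np.array([.392,-.252,.032]);print((g-s['tcp_pos'])/.04)"
```

```text
time_s: 3.65
tcp_pos: [0.4033, -0.252, 0.0442]
eef_rot: [60.2, 88.4, -40.1]
contact_force: [-0.4, 0.1, 0.7]
gripper_width: 0.0799
3.65 tcp [ 0.4033 -0.252   0.0442] x [ 0.021 -0.018 -1.   ] z [-0.18  -0.984  0.014] zaz -100.4 q [ -7.5  13.  -39.1   1.4 -36.6  86. ] F [-0.4  0.1  0.7] w 0.0799
[-0.28341708  0.0003131  -0.30406552]
```

```bash
python3 -m handwheel '[[[-0.3,0,-0.1,0],[-0.1,0,-0.2,0],[0,0,0,0]]]'; python3 -c "
from h import *
s,R=show(); g=np.array([.392,-.252,.032]);print((g-s['tcp_pos'])/.04)"
```

```text
time_s: 3.95
tcp_pos: [0.3888, -0.2521, 0.0349]
eef_rot: [64.8, 88.1, -35.4]
contact_force: [0.4, 0.3, -0.7]
gripper_width: 0.08
3.95 tcp [ 0.3888 -0.2521  0.0349] x [ 0.026 -0.019 -0.999] z [-0.179 -0.984  0.014] zaz -100.3 q [ -7.7  12.8 -41.4   1.5 -34.2  86.2] F [ 0.4  0.3 -0.7] w 0.08
[ 0.07976088  0.00177268 -0.07174238]
```

```bash
python3 -m handwheel '[[[0,0,0,0],[0,0,0,0],[0,0,0,0],[0,0,0,0],[0,0,0,0]]]' 30 20; python3 -m handwheel '[[[0,0,0.4,0],[0,0,0.6,0],[0,0,0.8,0],[0,0,0.8,0],[0.2,0,0.6,0],[0,0,0,0]]]';python3 -c "
from h import *
s,R=show()"
```

```text
time_s: 4.45
tcp_pos: [0.3901, -0.2525, 0.0366]
eef_rot: [67.0, 88.0, -33.3]
contact_force: [1.2, 2.0, 1.1]
gripper_width: 0.0458
time_s: 5.05
tcp_pos: [0.3947, -0.2516, 0.1671]
eef_rot: [62.2, 88.4, -38.1]
contact_force: [-1.0, 0.1, -2.6]
gripper_width: 0.0433
5.05 tcp [ 0.3947 -0.2516  0.1671] x [ 0.022 -0.018 -1.   ] z [-0.18  -0.984  0.013] zaz -100.4 q [ -7.6   2.7 -31.1   1.  -54.8  86.7] F [-1.   0.1 -2.6] w 0.0433
```

```bash
python3 -m handwheel '[[[0.5,0.5,0,0],[0.8,0.8,0,0],[0.8,0.8,0,0],[0.8,0.8,0,0],[0.8,0.8,0,0],[0.5,0.5,0,0],[0,0,0,0],[0,0,0,0]]]';python3 -c "
from h import *
s,R=show(); g=np.array([.573,-.076,.055]);print((g-s['tcp_pos'])/.04)"
```

```text
time_s: 5.85
tcp_pos: [0.5621, -0.0754, 0.1584]
eef_rot: [45.7, 88.9, -55.0]
contact_force: [0.5, -0.4, -1.4]
gripper_width: 0.0433
5.85 tcp [ 0.5621 -0.0754  0.1584] x [ 0.011 -0.016 -1.   ] z [-0.184 -0.983  0.014] zaz -100.6 q [ 12.9  13.2 -19.7   1.2 -56.7  65.9] F [ 0.5 -0.4 -1.4] w 0.0433
[ 0.27302463 -0.01535941 -2.58472064]
```

```bash
python3 -m handwheel '[[[0.2,0,-0.5,0],[0,0,-0.8,0],[0,0,-0.8,0],[0,0,-0.3,0],[0,0,0,0]]]';python3 -c "
from h import *
import cv2
s,R=show(); g=np.array([.571,-.076,.050]);print((g-s['tcp_pos'])/.04)
for n in('top','scene'):cv2.imwrite(f'pics/{n}2.png',vision.capture(n))
b=cv2.imread('pics/top2.png');a=cv2.imread('pics/scene2.png')
cv2.imwrite('pics/s2.png',cv2.resize(a[120:250,220:360],None,fx=5,fy=4.6,interpolation=cv2.INTER_CUBIC))"
```

```text
time_s: 6.35
tcp_pos: [0.5653, -0.0785, 0.0571]
eef_rot: [36.1, 89.0, -64.8]
contact_force: [-0.8, -0.1, -1.7]
gripper_width: 0.0434
6.35 tcp [ 0.5653 -0.0785  0.0571] x [ 0.007 -0.016 -1.   ] z [-0.188 -0.982  0.014] zaz -100.8 q [ 12.4  20.1 -25.6   1.4 -44.1  65.8] F [-0.8 -0.1 -1.7] w 0.0434
[ 0.14329807  0.0633861  -0.17687299]
```

View pics/s2.png

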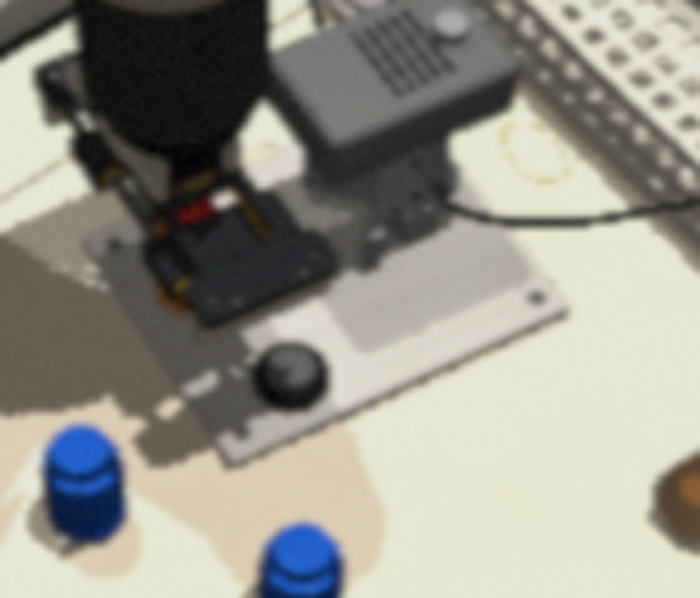

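```bash
python3 -m handwheel '[[[0.15,0.06,-0.1,0],[0.05,0,-0.05,0],[0,0,0,0]]]';python3 -m handwheel '[[[0,0,-0.05,0],[0,0,0,0]]]';python3 -c "
from h import *
s,R=show()"
```

```text
time_s: 6.75
tcp_pos: [0.5771, -0.076, 0.0556]
eef_rot: [56.8, 88.8, -44.0]
contact_force: [-0.1, 0.3, -0.3]
gripper_width: 0.0437
time_s: 6.95
tcp_pos: [0.5777, -0.0758, 0.0543]
eef_rot: [60.1, 88.7, -40.7]
contact_force: [-0.2, -0.3, -0.6]
gripper_width: 0.0436
6.95 tcp [ 0.5777 -0.0758  0.0543] x [ 0.017 -0.015 -1.   ] z [-0.188 -0.982  0.011] zaz -100.8 q [ 12.4  21.  -24.7   1.5 -43.5  65.7] F [-0.2 -0.3 -0.6] w 0.0436
```

```bash
python3 -m handwheel '[[[-0.15,0,-0.12,0],[0,0,0,0]]]';python3 -m handwheel '[[[0,0,-0.1,0],[0,0,0,0]]]';python3 -c "
from h import *
s,R=show()"
```

```text
time_s: 7.15
tcp_pos: [0.5721, -0.0755, 0.0498]
eef_rot: [63.9, 88.6, -36.9]
contact_force: [-0.1, 0.1, -2.2]
gripper_width: 0.0432
time_s: 7.35
tcp_pos: [0.5733, -0.0757, 0.0487]
eef_rot: [66.6, 88.5, -34.1]
contact_force: [0.5, -0.2, -2.6]
gripper_width: 0.0439
7.35 tcp [ 0.5733 -0.0757  0.0487] x [ 0.022 -0.015 -1.   ] z [-0.186 -0.983  0.011] zaz -100.7 q [ 12.6  20.9 -25.9   1.7 -42.1  65.5] F [ 0.5 -0.2 -2.6] w 0.0439
```

```bash
python3 -m handwheel '[[[0,0,-0.06,0],[0,0,0,0]]]';python3 -m handwheel '[[[0,0,-0.06,0],[0,0,0,0]]]'
```

```text
time_s: 7.55
tcp_pos: [0.5739, -0.0756, 0.0483]
eef_rot: [68.4, 88.4, -32.3]
contact_force: [0.0, -0.3, -1.9]
gripper_width: 0.0437
time_s: 7.75
tcp_pos: [0.5745, -0.0757, 0.0481]
eef_rot: [69.4, 88.2, -31.2]
contact_force: [-0.8, -0.9, -2.4]
gripper_width: 0.0434
```

```bash
python3 -m handwheel '[[[0,0,-0.1,0],[0,0,0,0]]]';python3 -m handwheel '[[[0,0,-0.1,0],[0,0,0,0]]]'
```

```text
time_s: 7.95
tcp_pos: [0.576, -0.0759, 0.0466]
eef_rot: [71.3, 88.1, -29.2]
contact_force: [-1.3, 0.1, -2.5]
gripper_width: 0.0438
time_s: 8.15
tcp_pos: [0.5774, -0.0761, 0.0448]
eef_rot: [72.9, 87.9, -27.5]
contact_force: [-0.5, 0.1, -1.5]
gripper_width: 0.0437
```

```bash
python3 -c "
from h import *
import cv2
cv2.imwrite('pics/w3.png',vision.capture('wrist'))
b=vision.capture('top');cv2.imwrite('pics/t3.png',cv2.resize(b[90:270,180:340],None,fx=4,fy=3.3,interpolation=cv2.INTER_CUBIC))"
```

```text
(no output)
```

View pics/w3.png

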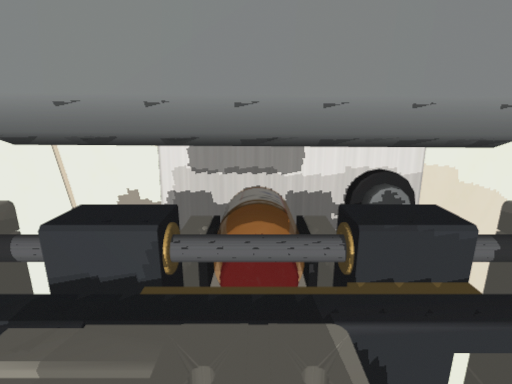

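View pics/t3.png

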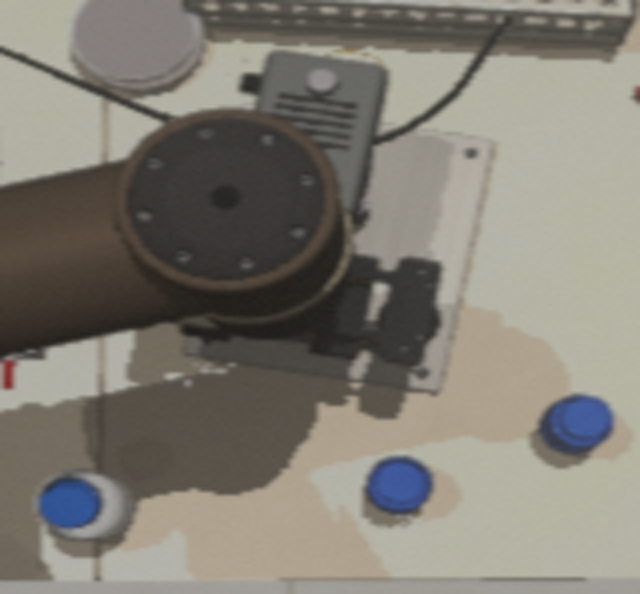

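```bash
python3 -m handwheel '[[[-0.2,0,-0.06,0],[0,0,0,0]]]';python3 -m handwheel '[[[-0.1,0,-0.06,0],[0,0,0,0]]]';python3 -c "
from h import *
s,R=show()"
```

```text
time_s: 8.45
tcp_pos: [0.5763, -0.0755, 0.045]
eef_rot: [80.0, 87.2, -20.3]
contact_force: [-0.8, 0.3, -1.8]
gripper_width: 0.0436
time_s: 8.65
tcp_pos: [0.577, -0.0755, 0.0448]
eef_rot: [82.4, 86.8, -17.7]
contact_force: [-2.3, -0.5, 0.5]
gripper_width: 0.0438
8.65 tcp [ 0.577  -0.0755  0.0448] x [ 0.053 -0.017 -0.998] z [-0.176 -0.984  0.007] zaz -100.1 q [ 12.9  20.6 -27.6   2.6 -39.1  65. ] F [-2.3 -0.5  0.5] w 0.0438
```

```bash
python3 -m handwheel '[[[0,0,0,0],[0,0,0,0],[0,0,0,0],[0,0,0,0]]]' 58 20;python3 -c "
from h import *
s,R=show()"
```

```text
time_s: 9.05
tcp_pos: [0.5746, -0.0757, 0.0421]
eef_rot: [80.2, 87.1, -20.0]
contact_force: [-0.4, -0.5, -0.3]
gripper_width: 0.0579
9.05 tcp [ 0.5746 -0.0757  0.0421] x [ 0.048 -0.017 -0.999] z [-0.177 -0.984  0.009] zaz -100.2 q [ 12.9  20.8 -27.7   2.5 -39.1  65. ] F [-0.4 -0.5 -0.3] w 0.0579
```

```bash
python3 -m handwheel '[[[-0.1,0,0.4,0],[-0.1,0,0.6,0],[-0.2,0,0.8,0],[-0.3,0,0.8,0],[-0.5,0,0.8,0],[-0.6,0,0.6,0],[-0.6,0,0.3,0],[0,0,0,0]]]';python3 -m handwheel '[[[-0.8,0,0.2,0],[-0.7,0,0.2,0],[0,0,0,0]]]';python3 -c "
from h import *
import cv2
s,R=show()
for n in('top','scene','wrist'):cv2.imwrite(f'pics/{n}4.png',vision.capture(n))
b=cv2.imread('pics/top4.png');a=cv2.imread('pics/scene4.png')
x=cv2.resize(a[120:240,220:360],None,fx=5,fy=5,interpolation=cv2.INTER_CUBIC)
cv2.imwrite('pics/s4.png',x)
cv2.imwrite('pics/t4.png',cv2.resize(b[90:220,200:330],None,fx=4.5,fy=4.5,interpolation=cv2.INTER_CUBIC))"
```

```text
time_s: 9.85
tcp_pos: [0.4717, -0.0763, 0.2161]
eef_rot: [74.8, 87.5, -25.5]
contact_force: [-0.1, -0.3, -0.6]
gripper_width: 0.0576
time_s: 10.15
tcp_pos: [0.41, -0.0762, 0.2315]
eef_rot: [74.3, 87.6, -26.0]
contact_force: [0.4, 0.7, 1.0]
gripper_width: 0.0575
10.15 tcp [ 0.41   -0.0762  0.2315] x [ 0.038 -0.018 -0.999] z [-0.178 -0.984  0.011] zaz -100.3 q [ 18.6  -6.8 -31.4   1.9 -63.7  60.4] F [0.4 0.7 1. ] w 0.0575
```

View pics/s4.png

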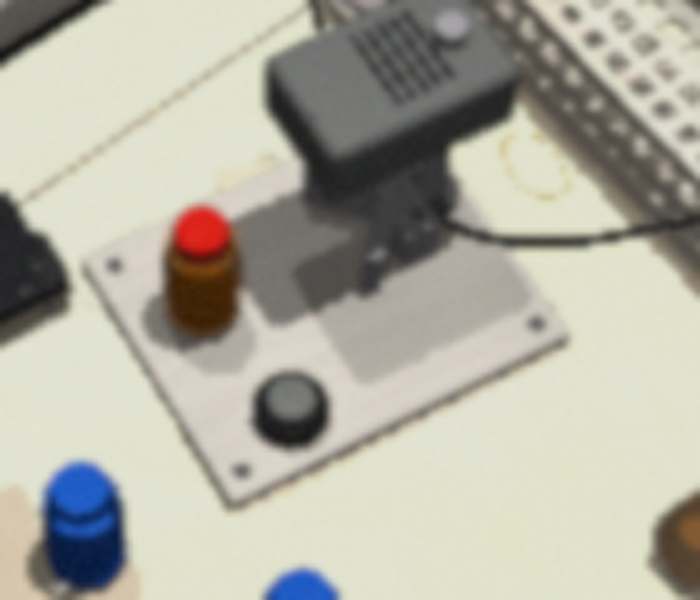

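View pics/t4.png

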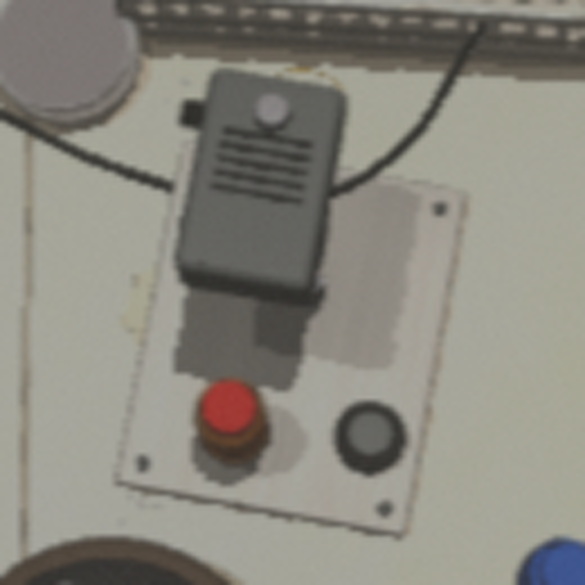

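View pics/wrist4.png

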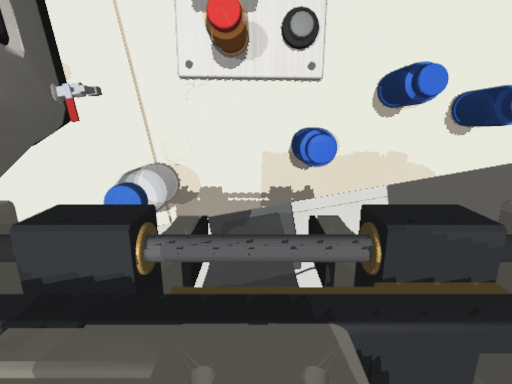

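```bash
python3 - <<'E'
from h import *
T=vision.get_calibration("top");S=vision.get_calibration("scene")
print('bottle',onz(T,250.5,179.8,.101),onz(S,260,166,.101),tri([ray(T,250.5,179.8),ray(S,260,166)]))
s,R=show();w=vision.get_calibration('wrist')['pose']
print('cam in tool',R.T@(w[:3,3]-s['tcp_pos']))
E
python3 -m handwheel '[[[0.8,0,0.6,0],[0.8,0,0.8,0],[0.6,-0.1,1,0],[0.5,-0.1,1,0],[0.4,-0.1,1,0],[0.4,-0.1,1,0],[0.4,-0.1,1,0],[0.4,-0.1,1,0]]]' 0 20;python3 -c "
from h import *
s,R=show()"
```

```text
bottle [ 0.57790219 -0.07778933  0.101     ] [ 0.57645225 -0.07764947  0.101     ] [ 0.57743966 -0.07746227  0.10010129]
10.3 tcp [ 0.4123 -0.076   0.2307] x [ 0.037 -0.019 -0.999] z [-0.178 -0.984  0.012] zaz -100.3 q [ 18.5  -6.5 -31.2   1.9 -63.6  60.4] F [ 0.9  0.  -0.2] w 0.0585
cam in tool [-0.15726342  0.06561385  0.00027906]
time_s: 11.1
tcp_pos: [0.5921, -0.1018, 0.5221]
eef_rot: [37.7, 88.5, -62.6]
contact_force: [1.0, -0.4, -0.3]
gripper_width: 0.0018
11.1 tcp [ 0.5921 -0.1018  0.5221] x [ 0.012 -0.023 -1.   ] z [-0.178 -0.984  0.02 ] zaz -100.3 q [   9.8   10.8   24.     1.4 -102.7   70.3] F [ 1.  -0.4 -0.3] w 0.0018
```

```bash
python3 -m handwheel '[[[0.3,-0.1,1,0],[0.3,-0.1,1,0],[0.3,-0.1,1,0],[0.3,-0.1,1,0],[0.3,-0.1,1,0],[0.2,0,1,0],[0.2,0,1,0],[0.2,0,1,0]]]';python3 -c "
from h import *
s,R=show()"
```

```text
time_s: 11.9
tcp_pos: [0.6168, -0.1104, 0.7125]
eef_rot: [56.6, 84.8, -43.8]
contact_force: [0.3, 0.5, 0.7]
gripper_width: 0.0004
11.9 tcp [ 0.6168 -0.1104  0.7125] x [ 0.065 -0.062 -0.996] z [-0.182 -0.982  0.05 ] zaz -100.5 q [  10.3   25.6   71.7    5.7 -132.9   73.4] F [0.3 0.5 0.7] w 0.0004
```

```bash
python3 -m handwheel '[[[0.2,0,1,0],[0.2,0,1,0],[0.2,0,1,0],[0.2,0,1,0]]]';python3 -c "
from h import *
s,R=show()"
```

```text
time_s: 12.3
tcp_pos: [0.5765, -0.1006, 0.7708]
eef_rot: [70.1, 78.8, -30.2]
contact_force: [-0.1, 0.9, 0.1]
gripper_width: 0.0001
12.3 tcp [ 0.5765 -0.1006  0.7708] x [ 0.167 -0.097 -0.981] z [-0.185 -0.981  0.066] zaz -100.7 q [  14.3   21.    71.7   10.6 -132.2   73.1] F [-0.1  0.9  0.1] w 0.0001
```

```bash
python3 -m handwheel '[[[0.2,0,1,0],[0.2,0,1,0],[0.2,0,1,0],[0.2,0,1,0],[0.2,0,1,0],[0.2,0,1,0]]]';python3 -c "
from h import *
s,R=show()"
```

```text
time_s: 12.9
tcp_pos: [0.5345, -0.0885, 0.8401]
eef_rot: [73.8, 69.8, -26.4]
contact_force: [0.6, 0.7, 0.6]
gripper_width: 0.0005
12.9 tcp [ 0.5345 -0.0885  0.8401] x [ 0.31  -0.154 -0.938] z [-0.193 -0.976  0.097] zaz -101.2 q [  21.4   16.2   71.6   19.5 -129.9   73. ] F [0.6 0.7 0.6] w 0.0005
```

```bash
python3 -m handwheel '[[[0.2,0,1,0],[0.2,0,1,0],[0.2,0,1,0],[0.2,0,1,0],[0.2,0,1,0],[0.2,0,1,0],[0.2,0,1,0],[0.2,0,1,0]]]';python3 -c "
from h import *
s,R=show()"
```

```text
time_s: 13.7
tcp_pos: [0.5053, -0.0778, 0.9212]
eef_rot: [75.2, 57.1, -24.9]
contact_force: [-0.4, -0.2, -0.8]
gripper_width: 0.0005
13.7 tcp [ 0.5053 -0.0778  0.9212] x [ 0.493 -0.228 -0.84 ] z [-0.211 -0.967  0.139] zaz -102.3 q [  31.6   12.4   71.7   33.4 -124.6   73.6] F [-0.4 -0.2 -0.8] w 0.0005
```

```bash
python3 -m handwheel '[[[0.2,0,1,0],[0.2,0,1,0],[0.2,0,1,0],[0.2,0,1,0],[0.2,0,1,0],[0.2,0,1,0]]]';python3 -c "
from h import *
s,R=show()"
```

```text
time_s: 14.3
tcp_pos: [0.4972, -0.0745, 0.9827]
eef_rot: [76.0, 47.0, -23.8]
contact_force: [-0.2, -0.6, -0.5]
gripper_width: 0.0004
14.3 tcp [ 0.4972 -0.0745  0.9827] x [ 0.624 -0.275 -0.731] z [-0.23  -0.959  0.165] zaz -103.5 q [  38.4   10.8   71.7   43.6 -118.9   74.5] F [-0.2 -0.6 -0.5] w 0.0004
```

```bash
cat > clr.py <<'E'
from h import *
psi=np.radians(-11.2);u=np.array([np.cos(psi),np.sin(psi),0]);v=np.array([-u[1],u[0],0])
pf=np.array([.581,-.0775,.012]);seat=pf+82e-3*u
g=lambda a,b,n:np.linspace(a,b,n)
X,Y,Z=np.meshgrid(g(-.25,-.066,40),g(-.039,.039,21),g(-.0965,.0965,61),indexing='ij')
body=np.stack([X,Y,Z],-1).reshape(-1,3)
X,Y,Z=np.meshgrid(g(-.07,0,20),g(-.0095,.0095,7),g(-.021,.021,9),indexing='ij')
fing=np.stack([X,Y,Z],-1).reshape(-1,3)
def cyl(P,c,rad,h):
    dr=np.hypot(P[:,0]-c[0],P[:,1]-c[1])-rad;dz=P[:,2]-h
    return np.where(dz<0,dr,np.where(dr<0,dz,np.hypot(np.maximum(dr,0),np.maximum(dz,0)))).min()
def head(P):
    q=P-seat;a=q@u;b=q@v;z=P[:,2]
    d=np.stack([-.028-a,a-.088,b-.038,-.038-b,.118-z,z-.172],-1)
    return np.where(d.max(1)<0,d.max(1),np.linalg.norm(np.maximum(d,0),axis=1)).min()
obs={'big':([.42,.053],.028,.113),'b1':([.434,-.153],.022,.089),'b2':([.482,-.268],.022,.089),'sh':([.571,-.159],.024,.04)}
def clear(tcp,R):
    o={}
    for n,L in(('body',body),('fing',fing)):
        P=L@R.T+tcp
        o[n]={k:round(1e3*cyl(P,*w),1) for k,w in obs.items()};o[n]['head']=round(1e3*head(P),1);o[n]['minz']=round(1e3*P[:,2].min(),1)
    q=(fing@R.T)@u
    o['front']=round(1e3*q.max(),1)
    return o
E
python3 - <<'E'
from clr import *
s,R=show()
for lean in (0,-6):
  # reduce lean by rotating about tool z axis
  for yaw in (2.3,-4):
    Rn=Ro.from_euler('z',yaw,degrees=True).as_matrix()@R
    Rn=Rn@Ro.from_euler('z',lean,degrees=True).as_matrix()
    print(lean,yaw,'x',Rn[:,0].round(2))
    f=clear(np.array([0,0,.5]),Rn)['front']/1e3
    for t,z in((-.110,.05),(-.110,.04),(-.022-f,.05)):
        tc=seat+u*((t-f) if t<-.1 else t)-.006*v;tc[2]=z
        print(t,tc.round(3),clear(tc,Rn))
E
```

```text
14.3 tcp [ 0.4972 -0.0745  0.9827] x [ 0.624 -0.275 -0.731] z [-0.23  -0.959  0.165] zaz -103.5 q [  38.4   10.8   71.7   43.6 -118.9   74.5] F [-0.2 -0.6 -0.5] w 0.0004
0 2.3 x [ 0.63 -0.25 -0.73]
-0.11 [ 0.545 -0.077  0.05 ] {'body': {'big': np.float64(-3.7), 'b1': np.float64(-0.1), 'b2': np.float64(94.6), 'sh': np.float64(93.8), 'head': np.float64(104.5), 'minz': np.float64(56.5)}, 'fing': {'big': np.float64(92.1), 'b1': np.float64(71.3), 'b2': np.float64(157.2), 'sh': np.float64(46.2), 'head': np.float64(100.6), 'minz': np.float64(40.2)}, 'front': np.float64(7.1)}
-0.11 [ 0.545 -0.077  0.04 ] {'body': {'big': np.float64(-12.8), 'b1': np.float64(-8.4), 'b2': np.float64(93.4), 'sh': np.float64(86.5), 'head': np.float64(104.5), 'minz': np.float64(46.5)}, 'fing': {'big': np.float64(92.1), 'b1': np.float64(70.7), 'b2': np.float64(157.2), 'sh': np.float64(42.9), 'head': np.float64(106.7), 'minz': np.float64(30.2)}, 'front': np.float64(7.1)}
-0.029099999999999997 [ 0.632 -0.094  0.05 ] {'body': {'big': np.float64(61.9), 'b1': np.float64(64.7), 'b2': np.float64(93.0), 'sh': np.float64(43
[... 3039 characters left out ...]
(13.0), 'b1': np.float64(-3.3), 'b2': np.float64(101.1), 'sh': np.float64(91.6), 'head': np.float64(94.6), 'minz': np.float64(53.9)}, 'fing': {'big': np.float64(93.0), 'b1': np.float64(77.0), 'b2': np.float64(157.8), 'sh': np.float64(44.4), 'head': np.float64(110.6), 'minz': np.float64(31.0)}, 'front': np.float64(10.0)}
-0.032 [ 0.629 -0.093  0.05 ] {'body': {'big': np.float64(90.3), 'b1': np.float64(69.7), 'b2': np.float64(100.2), 'sh': np.float64(53.3), 'head': np.float64(6.6), 'minz': np.float64(63.9)}, 'fing': {'big': np.float64(171.9), 'b1': np.float64(136.3), 'b2': np.float64(180.3), 'sh': np.float64(41.6), 'head': np.float64(33.3), 'minz': np.float64(41.0)}, 'front': np.float64(10.0)}
```

```bash
python3 -m handwheel '[[[-0.1,0,-1,0.2],[-0.1,0,-1,0.2],[-0.1,0,-1,0],[-0.1,0,-1,0],[-0.1,0,-1,0],[-0.1,0,-1,0],[-0.1,0,-1,0],[-0.1,0,-1,0]]]';python3 -c "
from h import *
s,R=show()"
```

```text
time_s: 15.1
tcp_pos: [0.4736, -0.073, 0.7128]
eef_rot: [76.3, 45.9, -22.3]
contact_force: [-0.1, 0.4, 1.6]
gripper_width: 0.0003
15.1 tcp [ 0.4736 -0.073   0.7128] x [ 0.644 -0.265 -0.718] z [-0.211 -0.963  0.165] zaz -102.4 q [ 45.8 -23.5  -9.4  40.4 -85.6  39.2] F [-0.1  0.4  1.6] w 0.0003
```

Run:
```python
import clr
from clr import *
s,R=show()
yaw=-0
for dep in(.05,.08,.11):
  clr.body=body[body[:,0]>-.066-dep]
  for yaw in (2,-1,-3):
    Rn=Ro.from_euler('z',yaw,degrees=True).as_matrix()@R
    f=clear(np.array([0,0,.5]),Rn)['front']/1e3
    for z in (.05,.04):
        tc=seat+u*(-.110-f)-.004*v;tc[2]=z
        c=clear(tc,Rn)['body'];print(dep,yaw,z,tc.round(3),{k:float(c[k]) for k in('big','b1','minz')})
```

```text
15.1 tcp [ 0.4736 -0.073   0.7128] x [ 0.644 -0.265 -0.718] z [-0.211 -0.963  0.165] zaz -102.4 q [ 45.8 -23.5  -9.4  40.4 -85.6  39.2] F [-0.1  0.4  1.6] w 0.0003
0.05 2 0.05 [ 0.546 -0.075  0.05 ] {'big': 12.6, 'b1': 0.7, 'minz': 55.0}
0.05 2 0.04 [ 0.546 -0.075  0.04 ] {'big': 12.6, 'b1': -7.6, 'minz': 45.0}
0.05 -1 0.05 [ 0.545 -0.074  0.05 ] {'big': 17.3, 'b1': -2.6, 'minz': 55.0}
0.05 -1 0.04 [ 0.545 -0.074  0.04 ] {'big': 17.3, 'b1': -8.1, 'minz': 45.0}
0.05 -3 0.05 [ 0.544 -0.074  0.05 ] {'big': 19.7, 'b1': -4.0, 'minz': 55.0}
0.05 -3 0.04 [ 0.544 -0.074  0.04 ] {'big': 19.7, 'b1': -6.7, 'minz': 45.0}
0.08 2 0.05 [ 0.546 -0.075  0.05 ] {'big': -6.8, 'b1': 0.7, 'minz': 55.0}
0.08 2 0.04 [ 0.546 -0.075  0.04 ] {'big': -6.8, 'b1': -7.6, 'minz': 45.0}
0.08 -1 0.05 [ 0.545 -0.074  0.05 ] {'big': -2.1, 'b1': -2.6, 'minz': 55.0}
0.08 -1 0.04 [ 0.545 -0.074  0.04 ] {'big': -2.1, 'b1': -8.1, 'minz': 45.0}
0.08 -3 0.05 [ 0.544 -0.074  0.05 ] {'big': 0.3, 'b1': -4.0, 'minz': 55.0}
0.08 -3 0.04 [ 0.544 -0.074  0.04 ] {'big': 0.3, 'b1': -6.7, 'minz': 45.0}
0.11 2 0.05 [ 0.546 -0.075  0.05 ] {'big': -9.2, 'b1': 0.7, 'minz': 55.0}
0.11 2 0.04 [ 0.546 -0.075  0.04 ] {'big': -17.1, 'b1': -7.6, 'minz': 45.0}
0.11 -1 0.05 [ 0.545 -0.074  0.05 ] {'big': -2.1, 'b1': -2.6, 'minz': 55.0}
0.11 -1 0.04 [ 0.545 -0.074  0.04 ] {'big': -11.8, 'b1': -8.1, 'minz': 45.0}
0.11 -3 0.05 [ 0.544 -0.074  0.05 ] {'big': 0.3, 'b1': -4.0, 'minz': 55.0}
0.11 -3 0.04 [ 0.544 -0.074  0.04 ] {'big': -9.4, 'b1': -6.7, 'minz': 45.0}
```

View pics/scene2.png

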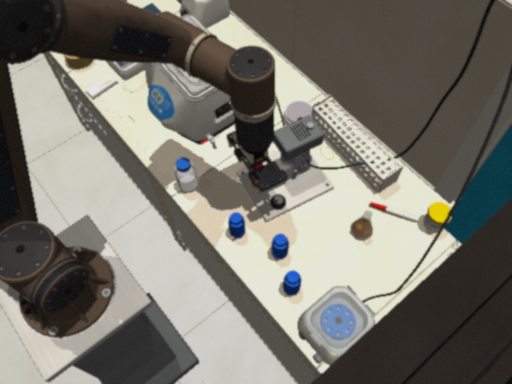

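Run:
```python
import clr
from clr import *
s,R=show()
for yaw in (3,0,-3,-6):
    Rn=Ro.from_euler('z',yaw,degrees=True).as_matrix()@R
    f=clear(np.array([0,0,.5]),Rn)['front']/1e3
    for sh in (.006,.012,.016):
     for z in (.055,.05):
        tc=seat+u*(-.110-f)-sh*v;tc[2]=z
        c=clear(tc,Rn)['body'];print(yaw,sh,z,tc.round(3),{k:float(c[k]) for k in('big','b1','minz')})
```

```text
15.1 tcp [ 0.4736 -0.073   0.7128] x [ 0.644 -0.265 -0.718] z [-0.211 -0.963  0.165] zaz -102.4 q [ 45.8 -23.5  -9.4  40.4 -85.6  39.2] F [-0.1  0.4  1.6] w 0.0003
3 0.006 0.055 [ 0.545 -0.076  0.055] {'big': -5.8, 'b1': 3.1, 'minz': 60.0}
3 0.006 0.05 [ 0.545 -0.076  0.05 ] {'big': -12.2, 'b1': 0.3, 'minz': 55.0}
3 0.012 0.055 [ 0.544 -0.082  0.055] {'big': -5.1, 'b1': 2.3, 'minz': 60.0}
3 0.012 0.05 [ 0.544 -0.082  0.05 ] {'big': -11.6, 'b1': -1.1, 'minz': 55.0}
3 0.016 0.055 [ 0.543 -0.086  0.055] {'big': -3.8, 'b1': 1.8, 'minz': 60.0}
3 0.016 0.05 [ 0.543 -0.086  0.05 ] {'big': -10.1, 'b1': -2.0, 'minz': 55.0}
0 0.006 0.055 [ 0.545 -0.077  0.055] {'big': -0.2, 'b1': 2.0, 'minz': 60.0}
0 0.006 0.05 [ 0.545 -0.077  0.05 ] {'big': -5.0, 'b1': -2.3, 'minz': 55.0}
0 0.012 0.055 [ 0.544 -0.082  0.055] {'big': -0.1, 'b1': 1.3, 'minz': 60.0}
0 0.012 0.05 [ 0.544 -0.082  0.05 ] {'big': -6.4, 'b1': -3.4, 'minz': 55.0}
0 0.016 0.055 [ 0.543 -0.086  0.055] {'big': 0.1, 'b1': 0.7, 'minz': 60.0}
0 0.016 0.05 [ 0.543 -0.086  0.05 ] {'big': -6.5, 'b1': -5.0, 'minz': 55.0}
-3 0.006 0.055 [ 0.544 
[... 192 characters left out ...]
minz': 60.0}
-3 0.012 0.05 [ 0.543 -0.082  0.05 ] {'big': -0.3, 'b1': -8.3, 'minz': 55.0}
-3 0.016 0.055 [ 0.542 -0.086  0.055] {'big': 2.2, 'b1': 0.3, 'minz': 60.0}
-3 0.016 0.05 [ 0.542 -0.086  0.05 ] {'big': -1.2, 'b1': -9.1, 'minz': 55.0}
-6 0.006 0.055 [ 0.543 -0.076  0.055] {'big': 6.2, 'b1': 2.0, 'minz': 60.0}
-6 0.006 0.05 [ 0.543 -0.076  0.05 ] {'big': 3.0, 'b1': -5.4, 'minz': 55.0}
-6 0.012 0.055 [ 0.542 -0.082  0.055] {'big': 6.1, 'b1': 1.4, 'minz': 60.0}
-6 0.012 0.05 [ 0.542 -0.082  0.05 ] {'big': 2.7, 'b1': -10.4, 'minz': 55.0}
-6 0.016 0.055 [ 0.541 -0.086  0.055] {'big': 6.2, 'b1': 0.7, 'minz': 60.0}
-6 0.016 0.05 [ 0.541 -0.086  0.05 ] {'big': 2.7, 'b1': -13.1, 'minz': 55.0}
```

```bash
python3 -m handwheel '[[[0.1,0,-1,0],[0.1,0,-1,0],[0.1,0,-1,0],[0.1,0,-1,0],[0.1,0,-1,0],[0.1,0,-1,0],[0.1,0,-1,0],[0,0,-0.6,0]]]';python3 -c "
from h import *
s,R=show()"
```

```text
time_s: 15.9
tcp_pos: [0.499, -0.0709, 0.3958]
eef_rot: [76.7, 45.5, -21.1]
contact_force: [0.4, -0.6, 0.5]
gripper_width: 0.0004
15.9 tcp [ 0.499  -0.0709  0.3958] x [ 0.654 -0.252 -0.713] z [-0.196 -0.967  0.162] zaz -101.5 q [ 33.5 -25.4 -52.5  51.8 -46.7  17.2] F [ 0.4 -0.6  0.5] w 0.0004
```

```bash
python3 -m handwheel '[[[0,0,-0.6,0],[0,0,-0.6,0],[0,0,-0.6,0],[0,0,-0.6,0]]]';python3 -c "
from h import *
s,R=show()"
```

```text
time_s: 16.3
tcp_pos: [0.5112, -0.0674, 0.3276]
eef_rot: [76.5, 47.7, -21.1]
contact_force: [0.2, 0.0, -0.3]
gripper_width: 0.0007
16.3 tcp [ 0.5112 -0.0674  0.3276] x [ 0.627 -0.242 -0.74 ] z [-0.189 -0.969  0.157] zaz -101.0 q [ 26.6 -20.5 -58.2  58.2 -35.8  11.8] F [ 0.2  0.  -0.3] w 0.0007
```

```bash
python3 -m handwheel '[[[-0.2,0,-0.6,0],[-0.2,0,-0.6,0],[-0.2,0,-0.6,0],[-0.2,0,-0.6,0]]]';python3 -c "
from h import *
s,R=show()"
```

```text
time_s: 16.7
tcp_pos: [0.5029, -0.065, 0.2845]
eef_rot: [75.2, 52.9, -22.6]
contact_force: [0.1, 0.3, 0.6]
gripper_width: 0.0005
16.7 tcp [ 0.5029 -0.065   0.2845] x [ 0.557 -0.231 -0.798] z [-0.183 -0.971  0.154] zaz -100.6 q [ 27.8 -17.6 -58.2  52.6 -35.8  14.2] F [0.1 0.3 0.6] w 0.0005
```

```bash
python3 -m handwheel '[[[0.5,0,-0.3,0],[0.5,-0.1,-0.6,0],[0.2,-0.1,-0.8,0],[0.1,-0.05,-0.8,0]]]';python3 -c "
from clr import *
s,R=show();print(clear(s['tcp_pos'],R)['body'])"
```

```text
time_s: 17.1
tcp_pos: [0.5767, -0.0693, 0.2162]
eef_rot: [74.7, 55.9, -22.9]
contact_force: [0.2, -0.1, 0.9]
gripper_width: 0.0007
17.1 tcp [ 0.5767 -0.0693  0.2162] x [ 0.517 -0.219 -0.828] z [-0.175 -0.973  0.148] zaz -100.2 q [ 11.4  -4.  -58.2  71.1 -19.5   5.8] F [ 0.2 -0.1  0.9] w 0.0007
{'big': np.float64(146.0), 'b1': np.float64(178.1), 'b2': np.float64(201.8), 'sh': np.float64(227.2), 'head': np.float64(132.0), 'minz': np.float64(235.5)}
```

```bash
python3 -m handwheel '[[[-0.6,-0.1,-0.1,0],[-0.3,-0.1,-0.2,0],[-0.1,0,-0.4,0],[0,0,-0.4,0]]]';python3 -c "
from clr import *
s,R=show();print(clear(s['tcp_pos'],R)['body'])"
```

```text
time_s: 17.5
tcp_pos: [0.5545, -0.0781, 0.1963]
eef_rot: [73.2, 59.1, -24.6]
contact_force: [-0.1, 1.0, -0.7]
gripper_width: 0.0006
17.5 tcp [ 0.5545 -0.0781  0.1963] x [ 0.467 -0.214 -0.858] z [-0.173 -0.974  0.149] zaz -100.1 q [ 14.4  -3.9 -58.2  61.5 -21.6  12.2] F [-0.1  1.  -0.7] w 0.0006
{'big': np.float64(122.6), 'b1': np.float64(157.5), 'b2': np.float64(183.5), 'sh': np.float64(215.9), 'head': np.float64(123.6), 'minz': np.float64(219.4)}
```

```bash
python3 -m handwheel '[[[-0.4,0,-0.5,0],[-0.2,0.05,-0.5,0],[-0.1,0.05,-0.5,0],[0,0,-0.5,0]]]';python3 -c "
from clr import *
s,R=show();print(clear(s['tcp_pos'],R)['body'])"
```

```text
time_s: 17.9
tcp_pos: [0.554, -0.07, 0.1533]
eef_rot: [71.8, 63.1, -26.1]
contact_force: [0.2, -0.3, 0.6]
gripper_width: 0.0009
17.9 tcp [ 0.554  -0.07    0.1533] x [ 0.407 -0.199 -0.892] z [-0.167 -0.976  0.142] zaz -99.7 q [ 14.5   0.6 -58.2  60.3 -19.8  12.1] F [ 0.2 -0.3  0.6] w 0.0009
{'big': np.float64(91.9), 'b1': np.float64(120.9), 'b2': np.float64(155.4), 'sh': np.float64(180.9), 'head': np.float64(93.1), 'minz': np.float64(181.7)}
```

```bash
python3 -m handwheel '[[[-0.7,0,0,-0.2],[-0.5,0,0,-0.1],[-0.4,0,-0.3,0],[-0.2,0,-0.3,0]]]';python3 -c "
from clr import *
s,R=show();print(clear(s['tcp_pos'],R))"
```

```text
time_s: 18.3
tcp_pos: [0.5008, -0.0688, 0.1526]
eef_rot: [69.8, 66.1, -29.7]
contact_force: [0.9, -0.2, -0.1]
gripper_width: 0.0006
18.3 tcp [ 0.5008 -0.0688  0.1526] x [ 0.352 -0.201 -0.914] z [-0.191 -0.972  0.14 ] zaz -101.1 q [ 22.9  -3.4 -58.2  44.7 -27.3  18.8] F [ 0.9 -0.2 -0.1] w 0.0006
{'body': {'big': np.float64(72.9), 'b1': np.float64(119.5), 'b2': np.float64(167.6), 'sh': np.float64(202.1), 'head': np.float64(133.7), 'minz': np.float64(184.6)}, 'fing': {'big': np.float64(103.1), 'b1': np.float64(88.8), 'b2': np.float64(170.2), 'sh': np.float64(138.7), 'head': np.float64(125.6), 'minz': np.float64(146.1)}, 'front': np.float64(8.8)}
```

```bash
python3 -m handwheel '[[[0.2,0,-0.8,0],[0.1,0,-0.7,0],[0.1,0,-0.6,0]]]';python3 -c "
from clr import *
s,R=show();print(clear(s['tcp_pos'],R))"
```

```text
time_s: 18.6
tcp_pos: [0.5392, -0.0644, 0.0952]
eef_rot: [68.7, 68.8, -30.7]
contact_force: [0.5, 0.2, 0.7]
gripper_width: 0.0006
18.6 tcp [ 0.5392 -0.0644  0.0952] x [ 0.31  -0.185 -0.932] z [-0.185 -0.974  0.131] zaz -100.8 q [ 15.7   6.1 -58.2  55.5 -18.5  12.8] F [0.5 0.2 0.7] w 0.0006
{'body': {'big': np.float64(55.3), 'b1': np.float64(68.0), 'b2': np.float64(125.6), 'sh': np.float64(136.1), 'head': np.float64(83.1), 'minz': np.float64(130.9)}, 'fing': {'big': np.float64(104.6), 'b1': np.float64(93.5), 'b2': np.float64(167.8), 'sh': np.float64(81.4), 'head': np.float64(90.1), 'minz': np.float64(89.2)}, 'front': np.float64(9.1)}
```

```bash
python3 -m handwheel '[[[-0.6,-0.05,-0.1,0],[-0.3,0,-0.4,0],[-0.1,0,-0.5,0],[-0.1,0,-0.3,0]]]';python3 -c "
from clr import *
s,R=show();print(clear(s['tcp_pos'],R))"
```

```text
time_s: 19.0
tcp_pos: [0.5188, -0.0645, 0.0667]
eef_rot: [65.5, 72.3, -34.0]
contact_force: [-0.2, 1.2, 0.6]
gripper_width: 0.0005
19.0 tcp [ 0.5188 -0.0645  0.0667] x [ 0.252 -0.17  -0.953] z [-0.181 -0.975  0.126] zaz -100.5 q [ 17.2   8.3 -58.2  49.  -18.3  17.1] F [-0.2  1.2  0.6] w 0.0005
{'body': {'big': np.float64(31.8), 'b1': np.float64(40.9), 'b2': np.float64(111.8), 'sh': np.float64(113.4), 'head': np.float64(98.1), 'minz': np.float64(106.6)}, 'fing': {'big': np.float64(86.4), 'b1': np.float64(76.6), 'b2': np.float64(163.9), 'sh': np.float64(70.2), 'head': np.float64(116.8), 'minz': np.float64(61.4)}, 'front': np.float64(9.4)}
```

```bash
cat > kin.py <<'E'
from h import *
from scipy.optimize import least_squares
D="""0.1739 0.6517 0.2257 -0 -0.001 -1 91.6 20.6 0.6 0 -70.1 -16.5
0.355 0.3589 0.2776 -0.001 -0.01 -1 67.8 2.8 -15.4 0.2 -72.4 7.6
0.4193 -0.1967 0.2093 -0.002 -0.01 -1 -0.2 0.8 -26.8 0.7 -62.5 78.6
0.3944 -0.2614 0.1661 0.007 -0.013 -1 -9 3.8 -29.9 0.8 -55.8 87.7
0.4033 -0.252 0.0442 0.021 -0.018 -1 -7.5 13 -39.1 1.4 -36.6 86
0.3888 -0.2521 0.0349 0.026 -0.019 -0.999 -7.7 12.8 -41.4 1.5 -34.2 86.2
0.5621 -0.0754 0.1584 0.011 -0.016 -1 12.9 13.2 -19.7 1.2 -56.7 65.9
0.5653 -0.0785 0.0571 0.007 -0.016 -1 12.4 20.1 -25.6 1.4 -44.1 65.8
0.41 -0.0762 0.2315 0.038 -0.018 -0.999 18.6 -6.8 -31.4 1.9 -63.7 60.4
0.5921 -0.1018 0.5221 0.012 -0.023 -1 9.8 10.8 24 1.4 -102.7 70.3
0.6168 -0.1104 0.7125 0.065 -0.062 -0.996 10.3 25.6 71.7 5.7 -132.9 73.4
0.5345 -0.0885 0.8401 0.31 -0.154 -0.938 21.4 16.2 71.6 19.5 -129.9 73
0.5053 -0.0778 0.9212 0.493 -0.228 -0.84 31.6 12.4 71.7 33.4 -124.6 73.6
0.4972 -0.0745 0.9827 0.624 -0.275 -0.731 38.4 10.8 71.7 43.6 -118.9 74.5
0.4736 -0.073 0.7128 0.644 -0.265 -0.718 45.8 -23.5 -9.4 40.4 -85.6 39.2
0.499 -0.0709 0.3958 0.654 -0.252 -0.713 33.5 -25.4 -52.5 51.8 -46.7 17.2
0.5112 -0.0674 0.3276 0.627 -0.242 -0.74 26.6 -20.5 -58.2 58.2 -35.8 11.8
0.5029 -0.065 0.2845 0.557 -0.231 -0.798 27.8 -17.6 -58.2 52.6 -35.8 14.2
0.5767 -0.0693 0.2162 0.517 -0.219 -0.828 11.4 -4 -58.2 71.1 -19.5 5.8
0.554 -0.07 0.1533 0.407 -0.199 -0.892 14.5 0.6 -58.2 60.3 -19.8 12.1
0.5392 -0.0644 0.0952 0.31 -0.185 -0.932 15.7 6.1 -58.2 55.5 -18.5 12.8
0.5188 -0.0645 0.0667 0.252 -0.17 -0.953 17.2 8.3 -58.2 49 -18.3 17.1"""
D=np.array([[float(x) for x in l.split()] for l in D.split('\n')])
E=lambda a,t:Ro.from_euler(a,t,degrees=True).as_matrix()
def fk(p,q,s4=1,s6=1):
    a,b,h,L1,e,L2,Dt,bt,y4=p
    R=E('z',q[0]);P=R@[a,b,h];R=R@E('y',q[1]);P=P+R@[0,0,L1];R=R@E('y',-q[2]);P=P+R@[L2,0,e]
    R=R@E('x',s4*q[3]);P=P+R@[0,y4,0];R=R@E('y',-q[4]);R=R@E('x',s6*q[5]);P=P+R@[Dt,0,0]
    return P,R
def fit(s4):
    f=lambda p:np.concatenate([np.r_[fk(p,d[6:],s4)[0]-d[:3],.1*(fk(p,d[6:],s4)[1][:,0]-d[3:6])] for d in D])
    return least_squares(f,[0,-.19,.2,.4,.05,.4,.25,0,0])
if __name__=='__main__':
    for s4 in(1,-1):
        o=fit(s4);print(s4,o.cost,np.abs(o.fun).max(),o.x.round(4))
E
python3 kin.py
```

```text
1 0.1213146132133264 0.18939568516626734 [ 0.0702 -0.4606  0.0394  0.4711 -0.0443  0.4622  0.0473 -0.6789  0.2559]
-1 2.7470893095642828e-06 0.0007645806655953991 [ 2.0000e-04 -4.0000e-04  1.9910e-01  6.0090e-01  1.0000e-04  4.6350e-01
  3.7760e-01  1.2484e+00 -1.9150e-01]
```

```bash
cat > ik.py <<'E'
from kin import *
o=fit(-1);p=o.x
lo=np.array([-176.03,-82.01,-58.28,-173.87,-174.79,-173.66]);hi=np.array([176.03,121.73,71.71,95.51,-.11,173.66])
s=readout.get_state();Rm=Ro.from_euler('xyz',s['eef_rot'],degrees=True).as_matrix()
for s6 in(1,-1):
    A=fk(p,s['joints'],-1,s6)[1].T@Rm
    if s6==1: off1=A
    print(s6,Ro.from_matrix(A).as_rotvec(degrees=True).round(1)) if __name__=='__main__' else 0
def solve(tcp,R,s6,off,n=60,seed=0):
    rng=np.random.default_rng(seed);sol=[]
    def f(q):
        P,Rr=fk(p,q,-1,s6);Rr=Rr@off
        return np.r_[(P-tcp)*10,(Rr-R).ravel()]
    for _ in range(n):
        q0=lo+(hi-lo)*rng.random(6)
        r=least_squares(f,q0,bounds=(lo,hi),max_nfev=60)
        if r.cost<1e-8 and not any(np.abs(r.x-x).max()<2 for x in sol): sol.append(r.x)
    return sol
E
python3 - <<'E'
import ik
from ik import *
s6=-1
q=np.array([12.9,13.2,-19.7,1.2,-56.7,65.9])
for s6 in(1,-1):
  for d in ([91.6,20.6,.6,0,-70.1,-16.5],[-.2,.8,-26.8,.7,-62.5,78.6]):
    print(s6,fk(p,np.array(d),-1,s6)[1][:,2].round(2),fk(p,np.array(d),-1,s6)[1][:,1].round(2))
E
```

```text
1 [-0.31  0.95 -0.  ] [-0.95 -0.31  0.  ]
1 [ 0.2  -0.98  0.01] [ 0.98  0.2  -0.  ]
-1 [ 0.26  0.97 -0.  ] [-0.97  0.26 -0.  ]
-1 [ 0.2   0.98 -0.01] [-0.98  0.2  -0.  ]
```

Run:
```python
from ik import *
from clr import u,v,seat,clear
off=np.diag([1,-1,-1.])
def Rt(th,az,jaw):  # lean th toward az; jaw axis nominal -v rotated by jaw
    # in-plane lean about -v axis & lateral lat
    pass
def mk(th,lat):
    x=np.sin(np.radians(th))*u-np.cos(np.radians(th))*np.array([0,0,1]); z=-v; y=np.cross(z,x)
    R=np.stack([x,y,z],1)
    return Ro.from_rotvec(np.radians(lat)*u).as_matrix()@R
for th in(15,20,25,28,32):
  for lat in(0,8,-8,15):
    R=mk(th,lat);f=clear(np.array([0,0,.5]),R)['front']/1e3
    tc=seat+u*(-.022-f);tc[2]=.024
    S=solve(tc,R,-1,off,40)
    c=clear(tc,R);print(th,lat,'z_z',R[2,2].round(2),'head',float(c['body']['head']),float(c['fing']['minz']),[x.round(0).tolist() for x in S])
```

```text
15 0 z_z 0.0 head -8.8 21.5 [[12.0, 22.0, -39.0, 21.0, -17.0, 47.0]]
15 8 z_z -0.14 head -10.1 18.6 [[8.0, 22.0, -29.0, -6.0, -23.0, 75.0]]
15 -8 z_z 0.14 head -10.1 18.6 [[11.0, 21.0, -46.0, 50.0, -17.0, 21.0]]
15 15 z_z -0.26 head -11.3 16.2 [[2.0, 23.0, -22.0, -22.0, -29.0, 93.0]]
20 0 z_z 0.0 head -3.1 20.8 []
20 8 z_z -0.14 head -4.5 17.9 [[10.0, 21.0, -36.0, -0.0, -12.0, 68.0]]
20 -8 z_z 0.14 head -4.5 17.9 []
20 15 z_z -0.26 head -5.8 15.4 [[3.0, 21.0, -25.0, -25.0, -22.0, 95.0]]
25 0 z_z 0.0 head 3.2 20.0 []
25 8 z_z -0.14 head 1.1 17.1 []
25 -8 z_z 0.14 head 1.1 17.1 []
25 15 z_z -0.26 head -0.9 14.7 [[3.0, 20.0, -28.0, -28.0, -15.0, 98.0]]
28 0 z_z 0.0 head 7.4 19.5 []
28 8 z_z -0.14 head 4.5 16.7 []
28 -8 z_z 0.14 head 4.5 16.7 []
28 15 z_z -0.26 head 1.2 14.3 [[3.0, 20.0, -29.0, -32.0, -11.0, 101.0]]
32 0 z_z 0.0 head 12.7 19.0 []
32 8 z_z -0.14 head 9.6 16.1 []
32 -8 z_z 0.14 head 9.6 16.1 []
32 15 z_z -0.26 head 5.9 13.7 [[2.0, 20.0, -29.0, -40.0, -8.0, 110.0]]
```

```bash
cat > srch.py <<'E'
from ik import *
from clr import u,v,seat,clear
off=np.diag([1,-1,-1.])
def mk(th,lat):
    x=np.sin(np.radians(th))*u-np.cos(np.radians(th))*np.array([0,0,1]); z=-v; y=np.cross(z,x)
    return Ro.from_rotvec(np.radians(lat)*u).as_matrix()@np.stack([x,y,z],1)
if __name__=='__main__':
  for th in(28,33,38,44):
    for lat in(-15,-8,0,8,15,22):
      R=mk(th,lat);f=clear(np.array([0,0,.5]),R)['front']/1e3
      for z in(.028,.045):
        tc=seat+u*(-.022-f);tc[2]=z
        S=solve(tc,R,-1,off,60)
        c=clear(tc,R);print(th,lat,z,'head',float(c['body']['head']),[x.round(0).tolist() for x in S])
E
time python3 srch.py
```

```text
28 -15 0.028 head 1.0 []
28 -15 0.045 head -1.0 []
28 -8 0.028 head 3.4 []
28 -8 0.045 head -1.0 []
28 0 0.028 head 5.7 []
28 0 0.045 head -1.0 []
28 8 0.028 head 3.4 []
28 8 0.045 head -1.0 []
28 15 0.028 head 1.0 [[4.0, 20.0, -29.0, -31.0, -11.0, 100.0]]
28 15 0.045 head -1.0 [[4.0, 18.0, -30.0, -27.0, -12.0, 96.0]]
28 22 0.028 head -1.0 [[-6.0, 21.0, -23.0, -49.0, -23.0, 122.0]]
28 22 0.045 head -1.0 [[-5.0, 19.0, -23.0, -46.0, -23.0, 118.0]]
33 -15 0.028 head 5.3 []
33 -15 0.045 head 5.2 []
33 -8 0.028 head 8.6 []
33 -8 0.045 head 5.2 []
33 0 0.028 head 11.7 []
33 0 0.045 head 5.2 []
33 8 0.028 head 8.6 []
33 8 0.045 head 5.2 []
33 15 0.028 head 5.3 [[2.0, 19.0, -30.0, -41.0, -7.0, 112.0]]
33 15 0.045 head 5.2 [[4.0, 18.0, -31.0, -35.0, -7.0, 104.0]]
33 22 0.028 head 5.2 [[-9.0, 20.0, -24.0, -60.0, -20.0, 134.0]]
33 22 0.045 head 5.2 [[-8.0, 19.0, -24.0, -56.0, -20.0, 129.0]]
38 -15 0.028 head 11.5 []
38 -15 0.045 head 11.4 []
38 -8 0.028 head 13.9 [[-27.0, 21.0, -43.0, -165.0, -13.0, -88.0]]
38 -8 0.045 head 11.4 [[-25.0, 18.0, -39.0, -155.0, -6.0, -99.0], [-24.0, 18.0, -37.0, -
[... 266 characters left out ...]
4 [[-14.0, 21.0, -24.0, -74.0, -20.0, 152.0]]
38 22 0.045 head 11.4 [[-12.0, 19.0, -25.0, -69.0, -19.0, 145.0]]
44 -15 0.028 head 18.8 []
44 -15 0.045 head 18.6 []
44 -8 0.028 head 20.8 [[-29.0, 23.0, -48.0, -165.0, -26.0, -85.0]]
44 -8 0.045 head 18.6 [[-28.0, 20.0, -47.0, -163.0, -22.0, -88.0]]
44 0 0.028 head 24.2 [[-25.0, 20.0, -34.0, -130.0, -12.0, -129.0]]
44 0 0.045 head 18.6 []
44 8 0.028 head 20.8 []
44 8 0.045 head 18.6 [[-3.0, 17.0, -28.0, -74.0, -0.0, 153.0]]
44 15 0.028 head 18.8 []
44 15 0.045 head 18.6 [[-15.0, 18.0, -27.0, -88.0, -14.0, 170.0]]
44 22 0.028 head 18.6 []
44 22 0.045 head 18.6 [[-21.0, 20.0, -27.0, -91.0, -23.0, 173.0]]
real	3m54.093s
user	3m50.621s
sys	0m1.045s
```

```bash
python3 -m handwheel '[[[-0.1,0,-0.4,0],[-0.1,0,-0.4,0],[0,0,0,0]]]';python3 -c "
from clr import *
s,R=show();print(clear(s['tcp_pos'],R)); q=s['tcp_pos']-seat;print('t',q@u,'lat',q@v)"
```

```text
time_s: 19.3
tcp_pos: [0.5209, -0.0635, 0.0444]
eef_rot: [63.6, 73.9, -35.9]
contact_force: [0.2, 0.1, 0.2]
gripper_width: 0.0004
19.3 tcp [ 0.5209 -0.0635  0.0444] x [ 0.225 -0.163 -0.961] z [-0.18  -0.976  0.123] zaz -100.4 q [ 15.9  11.2 -58.2  50.7 -16.4  16.1] F [0.2 0.1 0.2] w 0.0004
{'body': {'big': np.float64(30.4), 'b1': np.float64(20.5), 'b2': np.float64(103.8), 'sh': np.float64(90.3), 'head': np.float64(93.9), 'minz': np.float64(86.2)}, 'fing': {'big': np.float64(87.4), 'b1': np.float64(78.6), 'b2': np.float64(165.2), 'sh': np.float64(62.8), 'head': np.float64(120.1), 'minz': np.float64(39.4)}, 'front': np.float64(9.5)}
t -0.1436486312773964 lat 0.002036853728702385
```

```bash
python3 -m handwheel '[[[0.2,-0.05,0,0],[0.2,-0.04,0,0],[0.15,-0.05,0,0],[0,0,0,0]]]' 20 20;python3 -c "
from clr import *
s,R=show(); q=s['tcp_pos']-seat;print('t',q@u,'lat',q@v)"
```

```text
time_s: 19.7
tcp_pos: [0.5458, -0.0696, 0.0449]
eef_rot: [63.8, 73.8, -35.7]
contact_force: [-0.2, 0.3, -0.4]
gripper_width: 0.0196
19.7 tcp [ 0.5458 -0.0696  0.0449] x [ 0.226 -0.162 -0.961] z [-0.18  -0.976  0.123] zaz -100.4 q [ 15.3  13.1 -54.8  47.5 -17.1  20.1] F [-0.2  0.3 -0.4] w 0.0196
t -0.11809611285373404 lat 0.000926353235519612
```

```bash
python3 -m handwheel '[[[0.13,-0.03,0,0],[0.13,-0.03,0,0],[0.13,-0.03,0,0],[0.13,-0.03,0,0],[0,0,0,0]]]';python3 -c "
from clr import *
import cv2
s,R=show(); q=s['tcp_pos']-seat;print('t',q@u,'lat',q@v)
a=vision.capture('scene');cv2.imwrite('pics/s5.png',cv2.resize(a[120:240,220:360],None,fx=5,fy=5,interpolation=cv2.INTER_CUBIC))"
```

```text
time_s: 20.2
tcp_pos: [0.5677, -0.075, 0.0451]
eef_rot: [63.7, 73.8, -35.8]
contact_force: [-1.0, 0.5, -0.7]
gripper_width: 0.0201
20.2 tcp [ 0.5677 -0.075   0.0451] x [ 0.226 -0.163 -0.96 ] z [-0.18  -0.976  0.123] zaz -100.4 q [ 14.9  14.9 -51.6  44.2 -18.   23.8] F [-1.   0.5 -0.7] w 0.0201
t -0.09554482732250424 lat -0.00015849870995666634
```

View pics/s5.png

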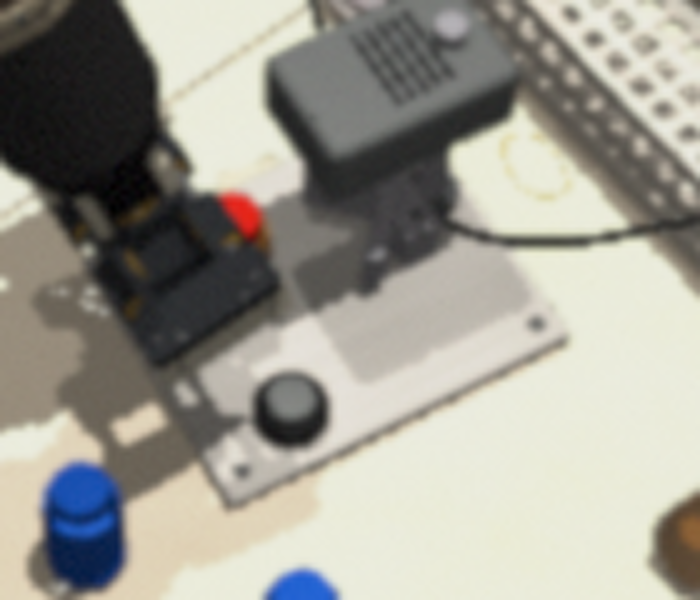

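```bash
python3 -m handwheel '[[[0.13,-0.03,0,0],[0.13,-0.02,0,0],[0.13,-0.02,0,0],[0.13,-0.02,0,0],[0.13,-0.02,0,0],[0,0,0,0]]]';python3 -c "
from clr import *
s,R=show(); q=s['tcp_pos']-seat;print('t',q@u,'lat',q@v);print(clear(s['tcp_pos'],R)['body'])
a=np.load"
```

```text
time_s: 20.85
tcp_pos: [0.5951, -0.08, 0.0449]
eef_rot: [63.6, 73.9, -36.0]
contact_force: [-1.2, -0.6, -0.3]
gripper_width: 0.0204
20.85 tcp [ 0.5951 -0.08    0.0449] x [ 0.225 -0.163 -0.961] z [-0.18  -0.976  0.124] zaz -100.5 q [ 14.6  17.2 -47.4  40.3 -19.4  28.3] F [-1.2 -0.6 -0.3] w 0.0204
t -0.06763860626001322 lat 0.0002770706018770334
{'big': np.float64(104.0), 'b1': np.float64(72.9), 'b2': np.float64(98.9), 'sh': np.float64(71.5), 'head': np.float64(17.9), 'minz': np.float64(86.7)}
```

```bash
python3 -m handwheel '[[[-0.4,0.08,0.1,0],[-0.6,0.1,0.3,0],[-0.6,0.1,0.6,0],[-0.4,0.1,0.8,-0.5],[-0.2,0,1,-1],[-0.1,0,1,-1],[0,0,1,-1],[0,0,1,-1]]]' 0 20; python3 -m handwheel '[[[0.2,0,1,-1],[0.2,0,1,-1],[0.2,0,1,-1],[0.2,0,1,0],[0.2,0,1,0],[0.2,0,1,0],[0.2,0,1,0],[0.2,0,1,0]]]';python3 -c "
from h import *
s,R=show()"
```

```text
time_s: 21.65
tcp_pos: [0.487, -0.0667, 0.2787]
eef_rot: [62.1, 74.5, -60.7]
contact_force: [2.2, 0.3, 0.5]
gripper_width: 0.0007
time_s: 22.45
tcp_pos: [0.5421, -0.0685, 0.6146]
eef_rot: [64.0, 74.5, -74.6]
contact_force: [1.3, 0.2, 0.5]
gripper_width: 0.0006
22.45 tcp [ 0.5421 -0.0685  0.6146] x [ 0.071 -0.258 -0.964] z [-0.755 -0.646  0.117] zaz -139.5 q [  24.1    5.    21.2   16.1 -108.    22. ] F [1.3 0.2 0.5] w 0.0006
```

```bash
python3 -m handwheel '[[[0.7,0.1,0.7,0],[0.8,0.1,0.5,0],[0.9,0.1,0.2,0],[0.9,0.1,0.1,0]]]';python3 -c "
from h import *
s,R=show()"
```

```text
time_s: 22.85
tcp_pos: [0.6682, -0.0554, 0.6898]
eef_rot: [68.7, 74.4, -70.2]
contact_force: [1.0, 0.8, 2.5]
gripper_width: 0.0003
22.85 tcp [ 0.6682 -0.0554  0.6898] x [ 0.091 -0.253 -0.963] z [-0.758 -0.645  0.098] zaz -139.6 q [  20.3   25.7   60.2   18.7 -123.2   31.3] F [1.  0.8 2.5] w 0.0003
```

```bash
python3 -m handwheel '[[[0.7,0.2,0.4,0],[0.7,0.2,0.4,0],[0.7,0.2,0.4,0],[0.7,0.2,0.4,0]]]';python3 -c "
from h import *
s,R=show()
u=[np.cos(np.radians(-49.6)),np.sin(np.radians(-49.6))]
print('fwd',R[:2,0]@u,'left',R[0,0]*-u[1]+R[1,0]*u[0])"
```

```text
time_s: 23.25
tcp_pos: [0.7337, -0.0267, 0.6744]
eef_rot: [73.5, 71.8, -64.9]
contact_force: [-0.2, 0.3, -0.9]
gripper_width: 0.0004
23.25 tcp [ 0.7337 -0.0267  0.6744] x [ 0.133 -0.283 -0.95 ] z [-0.754 -0.651  0.089] zaz -139.2 q [  21.7   34.4   71.6   22.1 -124.1   33. ] F [-0.2  0.3 -0.9] w 0.0004
fwd 0.30156740414133887 left -0.08247428157640595
```

```bash
python3 -m handwheel '[[[-0.4,-0.2,0.8,-1],[-0.4,-0.2,0.8,-1],[-0.2,-0.1,1,-1],[0,0,1,-1],[0.2,0,1,0],[0.2,0,1,0],[0.2,0,1,0],[0.2,0,1,0]]]';cat >> h.py <<'E'
def tl():
    s,R=show();a=np.arctan2(R[1,2],R[0,2])+np.pi/2;u=np.array([np.cos(a),np.sin(a)])
    print('fwdaz',np.degrees(a).round(1),'fwd',(R[:2,0]@u).round(3),'left',(R[0,0]*-u[1]+R[1,0]*u[0]).round(3),'z_z',R[2,2].round(3))
E
python3 -c "
from h import *
tl()"
```

```text
time_s: 24.05
tcp_pos: [0.5967, -0.0638, 0.8097]
eef_rot: [96.2, 64.7, -61.4]
contact_force: [0.2, 0.9, -0.7]
gripper_width: 0.0001
24.05 tcp [ 0.5967 -0.0638  0.8097] x [ 0.205 -0.375 -0.904] z [-0.92  -0.39  -0.046] zaz -157.0 q [  26.2   25.3   71.7   33.8 -129.9   19.7] F [ 0.2  0.9 -0.7] w 0.0001
fwdaz -67.0 fwd 0.425 left 0.042 z_z -0.046
```

```bash
cat > srch2.py <<'E'
from srch import *
seeds=[[2,20,-29,-40,-8,110],[-14,21,-24,-74,-20,150],[4,18,-31,-20,-7,90],[-12,19,-27,-88,-14,165],[10,21,-36,0,-12,68]]
def fast(tcp,R):
    def f(q):
        P,Rr=fk(p,q,-1,-1);Rr=Rr@off
        return np.r_[(P-tcp)*10,(Rr-R).ravel()]
    for q0 in seeds:
        r=least_squares(f,q0,bounds=(lo,hi),max_nfev=40)
        if r.cost<1e-8: return r.x
def mkxy(F,L,yaw):
    ps=np.radians(-11.2+yaw);a=np.array([np.cos(ps),np.sin(ps),0]);b=np.array([-a[1],a[0],0])
    x=F*a+L*b-np.sqrt(1-F*F-L*L)*np.array([0,0,1]);zh=-b  # z with horizontal az -b, perpendicular to x
    z=zh-(zh@x)/x[2]*np.array([0,0,1]);z/=np.linalg.norm(z)
    return np.stack([x,np.cross(z,x),z],1)
if __name__=='__main__':
  for yaw in(0,8,15,22):
    for F in(.55,.62,.68):
      for L in(.0,.08,.16,.24):
        R=mkxy(F,L,yaw);f=clear(np.array([0,0,.5]),R)['front']/1e3
        tc=seat+u*(-.022-.008);tc[2]=.035
        q=fast(tc,R)
        if q is not None:
            c=clear(tc,R);print(yaw,F,L,'head',float(c['body']['head']),'sh',float(c['body']['sh']),'minz',float(c['fing']['minz']),float(c['body']['minz']),q.round(0).tolist())
E
timeout 500 python3 srch2.py
```

```text
0 0.55 0.24 head 5.7 sh 2.7 minz 24.0 39.5 [-0.0, 19.0, -28.0, -46.0, -11.0, 118.0]
0 0.62 0.24 head 12.3 sh -1.8 minz 23.0 31.8 [-8.0, 19.0, -26.0, -67.0, -13.0, 143.0]
0 0.68 0.16 head 18.3 sh 1.3 minz 24.1 35.3 [-12.0, 18.0, -27.0, -84.0, -9.0, 165.0]
0 0.68 0.24 head 18.3 sh -7.3 minz 22.0 24.1 [-18.0, 20.0, -27.0, -88.0, -19.0, 170.0]
8 0.55 0.16 head 7.1 sh 10.4 minz 25.8 49.6 [2.0, 19.0, -29.0, -39.0, -10.0, 118.0]
8 0.55 0.24 head 6.5 sh 1.4 minz 24.0 39.5 [-6.0, 20.0, -24.0, -52.0, -20.0, 133.0]
8 0.62 0.16 head 13.2 sh 3.7 minz 25.0 42.3 [-5.0, 19.0, -26.0, -59.0, -12.0, 142.0]
8 0.62 0.24 head 12.5 sh -10.0 minz 23.0 31.8 [-12.0, 20.0, -24.0, -67.0, -22.0, 151.0]
8 0.68 0.08 head 17.5 sh 6.9 minz 26.3 46.2 [-8.0, 18.0, -27.0, -75.0, -8.0, 164.0]
8 0.68 0.16 head 18.7 sh -6.6 minz 24.1 35.3 [-14.0, 19.0, -26.0, -79.0, -17.0, 168.0]
8 0.68 0.24 head 18.2 sh -14.6 minz 22.0 24.1 [-20.0, 21.0, -25.0, -81.0, -25.0, 170.0]
15 0.55 0.08 head 2.0 sh 20.0 minz 27.8 59.3 [4.0, 19.0, -31.0, -32.0, -8.0, 119.0]
15 0.55 0.16 head 3.8 sh 11.4 minz 25.8 49.6 [-4.0, 19.0, -25.0, -46.0, -1
[... 872 characters left out ...]
138.0]
22 0.55 0.16 head -0.1 sh 13.0 minz 25.8 49.6 [-7.0, 21.0, -22.0, -48.0, -26.0, 145.0]
22 0.55 0.24 head 0.9 sh 5.2 minz 24.0 39.5 [-12.0, 22.0, -18.0, -52.0, -33.0, 149.0]
22 0.62 0.0 head 3.5 sh 22.6 minz 29.1 62.6 [-2.0, 19.0, -28.0, -51.0, -10.0, 150.0]
22 0.62 0.08 head 5.0 sh 14.3 minz 27.0 52.6 [-8.0, 19.0, -24.0, -57.0, -19.0, 157.0]
22 0.62 0.16 head 6.5 sh 5.9 minz 25.0 42.3 [-13.0, 21.0, -21.0, -60.0, -27.0, 160.0]
22 0.62 0.24 head 7.4 sh -6.8 minz 23.0 31.8 [-17.0, 23.0, -19.0, -62.0, -34.0, 161.0]
22 0.68 0.16 head 12.5 sh -2.6 minz 24.1 35.3 [-18.0, 22.0, -22.0, -71.0, -30.0, 174.0]
22 0.68 0.24 head 13.3 sh -23.8 minz 22.0 24.1 [-22.0, 24.0, -20.0, -71.0, -37.0, 172.0]
```

```bash
python3 -m handwheel '[[[0.2,0,1,-1],[0.2,0,1,-1],[0.2,0,1,0],[0.2,0,1,0],[0.2,0,1,0],[0.2,0,1,0],[0.2,0,1,0]]]';python3 -c "
from h import *
tl()"
```

```text
time_s: 24.75
tcp_pos: [0.5426, -0.0855, 0.889]
eef_rot: [107.7, 55.3, -58.1]
contact_force: [-0.8, 0.2, -0.0]
gripper_width: 0.0005
24.75 tcp [ 0.5426 -0.0855  0.889 ] x [ 0.3   -0.483 -0.822] z [-0.941 -0.291 -0.173] zaz -162.8 q [  30.3   22.    71.7   46.3 -128.1   17.1] F [-0.8  0.2 -0. ] w 0.0005
fwdaz -72.8 fwd 0.551 left 0.144 z_z -0.173
```

```bash
python3 -m handwheel '[[[0.2,0,1,1],[0.2,0,1,1],[0.2,0,1,1],[0.2,0,1,1]]]';python3 -c "
from h import *
tl()"
```

```text
time_s: 25.15
tcp_pos: [0.5365, -0.09, 0.9484]
eef_rot: [109.2, 49.7, -35.1]
contact_force: [-0.3, 0.6, 0.6]
gripper_width: 0.0004
25.15 tcp [ 0.5365 -0.09    0.9484] x [ 0.529 -0.372 -0.763] z [-0.748 -0.628 -0.213] zaz -140.0 q [  32.6   15.6   71.7   43.6 -119.8   34.3] F [-0.3  0.6  0.6] w 0.0004
fwdaz -50.0 fwd 0.625 left 0.166 z_z -0.213
```

Run:
```python
from srch2 import *
for yaw in(5,9,13):
  R=mkxy(.625,.166,yaw);print(yaw,'front',clear(np.array([0,0,.5]),R)['front'])
  for t,z in((-.09,.3),(-.09,.1),(-.09,.042),(-.075,.042),(-.05,.042),(-.030,.042)):
    tc=seat+u*t;tc[2]=z;q=fast(tc,R)
    c=clear(tc,R)['body'];print(t,z,{k:float(c[k]) for k in c},None if q is None else q.round(0).tolist())
```

```text
5 front 9.3
-0.09 0.3 {'big': 241.1, 'b1': 220.1, 'b2': 230.8, 'sh': 271.9, 'head': 193.0, 'minz': 306.0} [14.0, -12.0, -41.0, 10.0, -21.0, 58.0]
-0.09 0.1 {'big': 76.0, 'b1': 39.6, 'b2': 80.5, 'sh': 86.8, 'head': 69.3, 'minz': 106.0} None
-0.09 0.042 {'big': 43.7, 'b1': 4.4, 'b2': 68.2, 'sh': 42.6, 'head': 69.7, 'minz': 48.0} [-5.0, 14.0, -33.0, -63.0, -10.0, 144.0]
-0.075 0.042 {'big': 55.4, 'b1': 16.1, 'b2': 66.9, 'sh': 33.5, 'head': 54.8, 'minz': 48.0} [-4.0, 15.0, -31.0, -62.0, -9.0, 142.0]
-0.05 0.042 {'big': 75.0, 'b1': 35.8, 'b2': 64.8, 'sh': 18.2, 'head': 30.2, 'minz': 48.0} [-3.0, 16.0, -29.0, -59.0, -9.0, 138.0]
-0.03 0.042 {'big': 90.7, 'b1': 51.6, 'b2': 63.8, 'sh': 9.2, 'head': 11.2, 'minz': 48.0} [-2.0, 18.0, -28.0, -56.0, -9.0, 135.0]
9 front 10.7
-0.09 0.3 {'big': 241.1, 'b1': 221.6, 'b2': 229.3, 'sh': 270.8, 'head': 190.4, 'minz': 306.0} [11.0, -11.0, -36.0, -2.0, -25.0, 74.0]
-0.09 0.1 {'big': 72.9, 'b1': 45.6, 'b2': 75.8, 'sh': 83.2, 'head': 66.1, 'minz': 106.0} [2.0, 7.0, -36.0, -42.0, -10.0, 120.0]
-0.09 0.042 {'big': 43.7, 'b1': 10.2, 'b2': 63.0, 'sh': 38.9, 'he
[... 559 characters left out ...]
306.0} [7.0, -10.0, -31.0, -12.0, -30.0, 89.0]
-0.09 0.1 {'big': 70.3, 'b1': 51.1, 'b2': 71.8, 'sh': 79.9, 'head': 62.7, 'minz': 106.0} [-3.0, 8.0, -32.0, -48.0, -17.0, 133.0]
-0.09 0.042 {'big': 44.9, 'b1': 15.7, 'b2': 56.8, 'sh': 35.3, 'head': 63.4, 'minz': 48.0} [-11.0, 15.0, -30.0, -65.0, -19.0, 156.0]
-0.075 0.042 {'big': 56.4, 'b1': 27.5, 'b2': 53.5, 'sh': 26.7, 'head': 48.8, 'minz': 48.0} [-10.0, 16.0, -29.0, -64.0, -19.0, 155.0]
-0.05 0.042 {'big': 75.9, 'b1': 47.3, 'b2': 50.4, 'sh': 12.8, 'head': 24.8, 'minz': 48.0} [-9.0, 17.0, -26.0, -62.0, -19.0, 152.0]
-0.03 0.042 {'big': 91.8, 'b1': 63.1, 'b2': 52.4, 'sh': 9.5, 'head': 7.5, 'minz': 48.0} [-9.0, 19.0, -24.0, -60.0, -19.0, 150.0]
```

```bash
python3 -m handwheel '[[[0,0,-1,1],[0,0,-1,1],[0,0,-1,1],[0,0,-1,1],[0,0,-1,1],[0,0,-1,1],[0,0,-1,1],[0,0,-1,1]]]';python3 -c "
from h import *
tl()"
```

```text
time_s: 25.95
tcp_pos: [0.5342, -0.0925, 0.6828]
eef_rot: [109.7, 47.7, 2.1]
contact_force: [0.3, 0.4, 0.3]
gripper_width: 0.0006
25.95 tcp [ 0.5342 -0.0925  0.6828] x [ 0.673  0.024 -0.739] z [-0.215 -0.95  -0.227] zaz -102.7 q [ 19.1 -18.6   0.9  12.2 -68.9  53.2] F [0.3 0.4 0.3] w 0.0006
fwdaz -12.7 fwd 0.651 left 0.172 z_z -0.227
```

```bash
python3 -m handwheel '[[[0.1,0.05,-1,1],[0.1,0.05,-1,0.8],[0.1,0.05,-1,0],[0.1,0.05,-1,0],[0.1,0.05,-1,0],[0.1,0.05,-1,0],[0.1,0.05,-1,0],[0.1,0.05,-0.7,0]]]';python3 -c "
from h import *
tl()"
```

```text
time_s: 26.75
tcp_pos: [0.5603, -0.0804, 0.371]
eef_rot: [108.8, 46.4, 11.1]
contact_force: [0.2, -0.4, 0.6]
gripper_width: 0.0006
26.75 tcp [ 0.5603 -0.0804  0.371 ] x [ 0.677  0.133 -0.724] z [-0.046 -0.974 -0.222] zaz -92.7 q [ 12.1 -16.9 -33.7   1.4 -29.5  69.3] F [ 0.2 -0.4  0.6] w 0.0006
fwdaz -2.7 fwd 0.67 left 0.165 z_z -0.222
```

```bash
python3 -m handwheel '[[[0.05,0,-0.8,0],[0.05,0,-0.8,0],[0.05,0.05,-0.8,0],[0.05,0.05,-0.7,0],[0,0,-0.6,0],[0,0,-0.6,0]]]' 16 20;python3 -c "
from clr import *
from h import tl
tl()
s=readout.get_state();q=s['tcp_pos']-seat;print('t',q@u,q@v)"
```

```text
time_s: 27.35
tcp_pos: [0.5652, -0.0782, 0.1948]
eef_rot: [108.1, 46.6, 11.7]
contact_force: [-0.1, -3.6, -0.9]
gripper_width: 0.0155
27.35 tcp [ 0.5652 -0.0782  0.1948] x [ 0.673  0.14  -0.726] z [-0.028 -0.976 -0.214] zaz -91.6 q [ 11.8  -4.7 -51.    2.5  -0.3  69.3] F [-0.1 -3.6 -0.9] w 0.0155
fwdaz -1.6 fwd 0.669 left 0.159 z_z -0.214
t -0.09734304720416247 -0.0037126158028077567
```

```bash
python3 -m handwheel '[[[0,0,0.8,0],[0,0,0.8,1],[0,0.1,0.5,1],[0,0.1,0,0]]]';python3 -c "
from h import tl
tl()"
```

```text
time_s: 27.75
tcp_pos: [0.5623, -0.0867, 0.2486]
eef_rot: [106.4, 47.7, 14.8]
contact_force: [0.3, -0.7, 0.0]
gripper_width: 0.0161
27.75 tcp [ 0.5623 -0.0867  0.2486] x [ 0.651  0.172 -0.74 ] z [ 0.042 -0.981 -0.19 ] zaz -87.5 q [  6.   -8.1 -36.  -16.8 -20.9  95.8] F [ 0.3 -0.7  0. ] w 0.0161
fwdaz 2.5 fwd 0.657 left 0.143 z_z -0.19
```

```bash
python3 -m handwheel '[[[0.1,0.1,-0.4,1],[0.1,0.1,-0.5,0],[0.05,0.05,-0.5,0],[0.05,0,-0.5,0]]]';python3 -c "
from clr import *
from h import tl
tl()
s=readout.get_state();q=s['tcp_pos']-seat;print('t',q@u,q@v)"
```

```text
time_s: 28.15
tcp_pos: [0.5696, -0.0833, 0.1774]
eef_rot: [106.2, 48.0, 16.7]
contact_force: [-0.1, -0.1, -0.7]
gripper_width: 0.0163
28.15 tcp [ 0.5696 -0.0833  0.1774] x [ 0.641  0.192 -0.743] z [ 0.077 -0.979 -0.187] zaz -85.5 q [  0.5  -0.5 -33.3 -34.2 -19.5 118.6] F [-0.1 -0.1 -0.7] w 0.0163
fwdaz 4.5 fwd 0.654 left 0.141 z_z -0.187
t -0.09201397897496573 -0.007930818595181213
```

```bash
python3 -m handwheel '[[[0,0.1,-0.6,0],[0,0.1,-0.6,0],[0,0.05,-0.5,0],[0,0.05,-0.5,0]]]';python3 -c "
from clr import *
from h import tl
tl()
s,R=show();q=s['tcp_pos']-seat;print('t',q@u,q@v,clear(s['tcp_pos'],R))"
```

```text
time_s: 28.55
tcp_pos: [0.5648, -0.0737, 0.0836]
eef_rot: [105.9, 48.5, 16.0]
contact_force: [-0.0, -0.7, 0.2]
gripper_width: 0.016
28.55 tcp [ 0.5648 -0.0737  0.0836] x [ 0.637  0.183 -0.749] z [ 0.067 -0.981 -0.182] zaz -86.1 q [ -6.9   9.1 -31.9 -57.5 -17.8 147.9] F [-0.  -0.7  0.2] w 0.016
fwdaz 3.9 fwd 0.648 left 0.139 z_z -0.182
28.55 tcp [ 0.5648 -0.0737  0.0836] x [ 0.637  0.183 -0.749] z [ 0.067 -0.981 -0.182] zaz -86.1 q [ -6.9   9.1 -31.9 -57.5 -17.8 147.9] F [-0.  -0.7  0.2] w 0.016
t -0.09864223912482348 0.0005302750869207035 {'body': {'big': np.float64(50.0), 'b1': np.float64(35.8), 'b2': np.float64(66.6), 'sh': np.float64(71.1), 'head': np.float64(71.2), 'minz': np.float64(90.5)}, 'fing': {'big': np.float64(123.3), 'b1': np.float64(79.9), 'b2': np.float64(147.4), 'sh': np.float64(54.1), 'head': np.float64(66.3), 'minz': np.float64(73.7)}, 'front': np.float64(12.7)}
```

```bash
python3 -m handwheel '[[[0.2,-0.04,-0.3,-0.5],[0.15,-0.03,-0.4,-0.5],[0,0,-0.3,0],[0,0,0,0]]]';python3 -c "
from clr import *
from h import tl
import cv2
tl()
s,R=show();q=s['tcp_pos']-seat;print('t',q@u,q@v,clear(s['tcp_pos'],R))
a=vision.capture('scene');cv2.imwrite('pics/s6.png',cv2.resize(a[120:240,220:360],None,fx=5,fy=5,interpolation=cv2.INTER_CUBIC))
b=vision.capture('top');cv2.imwrite('pics/t6.png',cv2.resize(b[90:220,200:330],None,fx=4.5,fy=4.5,interpolation=cv2.INTER_CUBIC))"
```

```text
time_s: 28.95
tcp_pos: [0.5702, -0.0806, 0.0346]
eef_rot: [106.0, 49.5, 10.2]
contact_force: [0.5, -0.0, 1.2]
gripper_width: 0.0158
28.95 tcp [ 0.5702 -0.0806  0.0346] x [ 0.639  0.115 -0.76 ] z [-0.036 -0.983 -0.179] zaz -92.1 q [ -9.4  14.7 -31.5 -69.  -13.5 157.6] F [ 0.5 -0.   1.2] w 0.0158
fwdaz -2.1 fwd 0.635 left 0.138 z_z -0.179
28.95 tcp [ 0.5702 -0.0806  0.0346] x [ 0.639  0.115 -0.76 ] z [-0.036 -0.983 -0.179] zaz -92.1 q [ -9.4  14.7 -31.5 -69.  -13.5 157.6] F [ 0.5 -0.   1.2] w 0.0158
t -0.0920350864665599 -0.005128064717603317 {'body': {'big': np.float64(37.3), 'b1': np.float64(4.3), 'b2': np.float64(59.6), 'sh': np.float64(37.9), 'head': np.float64(71.2), 'minz': np.float64(43.2)}, 'fing': {'big': np.float64(127.2), 'b1': np.float64(72.8), 'b2': np.float64(141.9), 'sh': np.float64(31.6), 'head': np.float64(92.3), 'minz': np.float64(24.9)}, 'front': np.float64(10.7)}
```

View pics/s6.png

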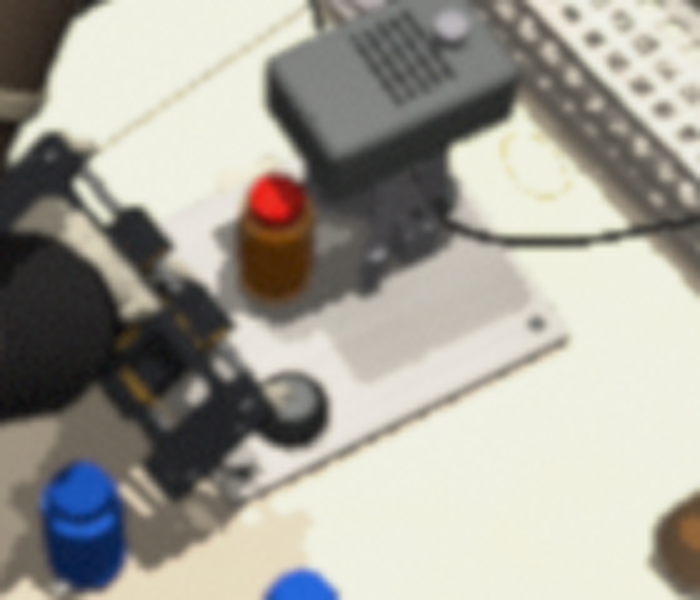

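View pics/t6.png

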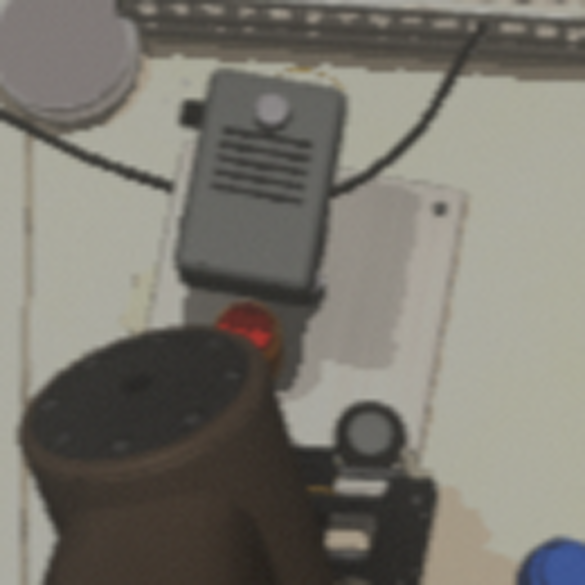

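Run:
```python
from clr import *
T=vision.get_calibration("top");S=vision.get_calibration("scene")
for b in (onz(T,254.7,162.3,.101),onz(S,275,159.6,.101)):
    q=b-seat;print(b.round(4),'t',q@u,'lat',q@v)
s,R=show()
for yaw in(0,3):
  for t in(-.05,-.031,-.028):
   for z in(.045,.05):
    tc=seat+u*t;tc[2]=z;c=clear(tc,Ro.from_euler('z',yaw,degrees=True).as_matrix()@R)['body'];print(yaw,t,z,float(c['head']),float(c['sh']))
```

```text
[ 0.6234 -0.0886  0.101 ] t -0.03825949866409088 lat -0.0026058795901720763
[ 0.6203 -0.088   0.101 ] t -0.04142300905579845 lat -0.002705886501073643
29.05 tcp [ 0.5711 -0.0804  0.0364] x [ 0.641  0.115 -0.759] z [-0.034 -0.983 -0.178] zaz -92.0 q [ -9.3  14.6 -31.5 -68.8 -13.5 157.4] F [1.5 0.1 0.9] w 0.0162
0 -0.05 0.045 27.8 19.1
0 -0.05 0.05 27.6 23.4
0 -0.031 0.045 9.4 14.3
0 -0.031 0.05 8.9 19.2
0 -0.028 0.045 6.6 14.1
0 -0.028 0.05 6.0 19.1
3 -0.05 0.045 25.7 17.6
3 -0.05 0.05 25.4 22.2
3 -0.031 0.045 7.6 14.6
3 -0.031 0.05 6.9 19.4
3 -0.028 0.045 4.8 14.5
3 -0.028 0.05 4.1 19.4
```

```bash
python3 -m handwheel '[[[0.2,-0.02,0.3,0],[0.2,-0.02,0.1,0],[0,0,0,0]]]' 8 20;python3 -c "
from clr import *
s,R=show();q=s['tcp_pos']-seat;print('t',q@u,q@v,clear(s['tcp_pos'],R)['body'])"
```

```text
time_s: 29.35
tcp_pos: [0.5867, -0.0836, 0.0551]
eef_rot: [105.7, 49.3, 10.0]
contact_force: [0.3, 0.8, 0.5]
gripper_width: 0.008
29.35 tcp [ 0.5867 -0.0836  0.0551] x [ 0.642  0.113 -0.758] z [-0.036 -0.984 -0.177] zaz -92.1 q [ -4.6  13.3 -31.3 -59.2 -11.  144.2] F [0.3 0.8 0.5] w 0.008
t -0.07517553616047219 -0.0048914615839692685 {'big': np.float64(58.3), 'b1': np.float64(29.8), 'b2': np.float64(61.0), 'sh': np.float64(43.2), 'head': np.float64(53.4), 'minz': np.float64(63.6)}
```

Lower slightly to 0.044, then approach contact.

```bash
python3 -m handwheel '[[[0.05,0.04,-0.25,0],[0.08,0,-0.1,0],[0,0,0,0]]]';python3 -c "
from clr import *
s,R=show();q=s['tcp_pos']-seat;print('t',q@u,q@v,clear(s['tcp_pos'],R)['body'])"
```

```text
time_s: 29.65
tcp_pos: [0.5916, -0.0813, 0.0431]
eef_rot: [105.6, 49.2, 9.9]
contact_force: [0.2, 0.2, -0.3]
gripper_width: 0.0077
29.65 tcp [ 0.5916 -0.0813  0.0431] x [ 0.644  0.113 -0.756] z [-0.034 -0.984 -0.176] zaz -92.0 q [ -6.7  15.  -30.1 -64.5 -12.  151.2] F [ 0.2  0.2 -0.3] w 0.0077
t -0.07088379131430889 -0.0016533916629378458 {'big': np.float64(54.0), 'b1': np.float64(25.5), 'b2': np.float64(61.2), 'sh': np.float64(30.6), 'head': np.float64(49.1), 'minz': np.float64(51.5)}
```

```bash
python3 -m handwheel '[[[0.12,-0.025,0,0],[0.12,-0.025,0,0],[0.12,-0.025,0,0],[0.12,-0.025,0,0]]]';python3 -c "
from clr import *
s,R=show();q=s['tcp_pos']-seat;print('t',q@u,q@v,clear(s['tcp_pos'],R)['body'])"
```

```text
time_s: 30.05
tcp_pos: [0.6105, -0.0863, 0.0433]
eef_rot: [105.6, 49.2, 9.9]
contact_force: [-1.3, 0.0, 1.1]
gripper_width: 0.008
30.05 tcp [ 0.6105 -0.0863  0.0433] x [ 0.643  0.112 -0.757] z [-0.035 -0.984 -0.176] zaz -92.1 q [ -5.9  16.3 -28.5 -61.9 -11.6 147.9] F [-1.3  0.   1.1] w 0.008
t -0.05138396057955557 -0.002901987930603753 {'big': np.float64(69.8), 'b1': np.float64(40.8), 'b2': np.float64(57.5), 'sh': np.float64(19.3), 'head': np.float64(30.1), 'minz': np.float64(51.7)}
```

```bash
python3 -m handwheel '[[[0.11,-0.02,0,0],[0.11,-0.02,0,0],[0.11,-0.02,0,0],[0,0,0,0]]]';python3 -c "
from clr import *
import cv2
s,R=show();q=s['tcp_pos']-seat;print('t',q@u,q@v,clear(s['tcp_pos'],R)['body'])
a=vision.capture('scene');cv2.imwrite('pics/s7.png',cv2.resize(a[120:240,220:360],None,fx=5,fy=5,interpolation=cv2.INTER_CUBIC))
cv2.imwrite('pics/w7.png',vision.capture('wrist'))"
```

```text
time_s: 30.45
tcp_pos: [0.6256, -0.0888, 0.0432]
eef_rot: [105.6, 49.2, 9.9]
contact_force: [-1.2, -0.7, 0.3]
gripper_width: 0.0081
30.45 tcp [ 0.6256 -0.0888  0.0432] x [ 0.643  0.113 -0.757] z [-0.035 -0.984 -0.176] zaz -92.0 q [ -5.3  17.3 -27.2 -60.2 -11.4 145.7] F [-1.2 -0.7  0.3] w 0.0081
t -0.03608747560401832 -0.0023975079866553036 {'big': np.float64(81.3), 'b1': np.float64(52.6), 'b2': np.float64(57.8), 'sh': np.float64(13.7), 'head': np.float64(15.1), 'minz': np.float64(51.7)}
```

View pics/s7.png

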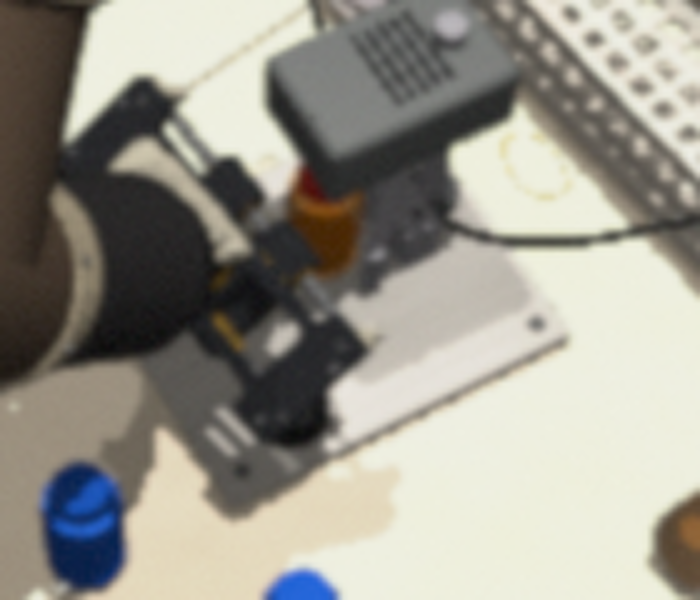

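View pics/w7.png

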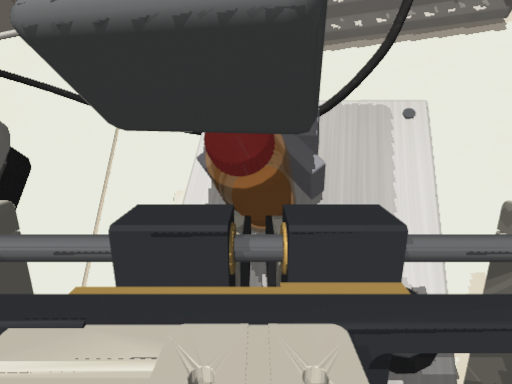

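```bash
python3 -m handwheel '[[[0.08,-0.016,0,0],[0.08,-0.016,0,0],[0,0,0,0]]]';python3 -c "
from clr import *
s,R=show();q=s['tcp_pos']-seat;print('t',q@u,q@v,clear(s['tcp_pos'],R)['body']['head'])"
```

```text
time_s: 30.85
tcp_pos: [0.6315, -0.09, 0.043]
eef_rot: [105.7, 49.3, 9.9]
contact_force: [-1.8, 0.0, -0.5]
gripper_width: 0.0078
30.85 tcp [ 0.6315 -0.09    0.043 ] x [ 0.643  0.113 -0.758] z [-0.035 -0.984 -0.176] zaz -92.1 q [ -5.1  17.7 -26.7 -59.4 -11.3 144.8] F [-1.8  0.  -0.5] w 0.0078
t -0.030021139038638355 -0.002495869844952007 9.6
```

```bash
python3 -m handwheel '[[[0.07,-0.014,0,0],[0,0,0,0]]]';python3 -c "
from clr import *
import cv2
s,R=show();q=s['tcp_pos']-seat;print('t',q@u,q@v,clear(s['tcp_pos'],R)['body']['head'])
cv2.imwrite('pics/w8.png',cv2.resize(vision.capture('wrist')[90:250,150:350],None,fx=4,fy=3.7))"
```

```text
time_s: 31.05
tcp_pos: [0.6332, -0.0899, 0.0425]
eef_rot: [105.8, 49.4, 10.1]
contact_force: [-4.2, 0.6, 3.5]
gripper_width: 0.0084
31.05 tcp [ 0.6332 -0.0899  0.0425] x [ 0.641  0.114 -0.759] z [-0.035 -0.983 -0.178] zaz -92.0 q [ -5.   17.9 -26.5 -59.1 -11.4 144.3] F [-4.2  0.6  3.5] w 0.0084
t -0.028435682506042052 -0.0019982294925863374 8.3
```

View pics/w8.png

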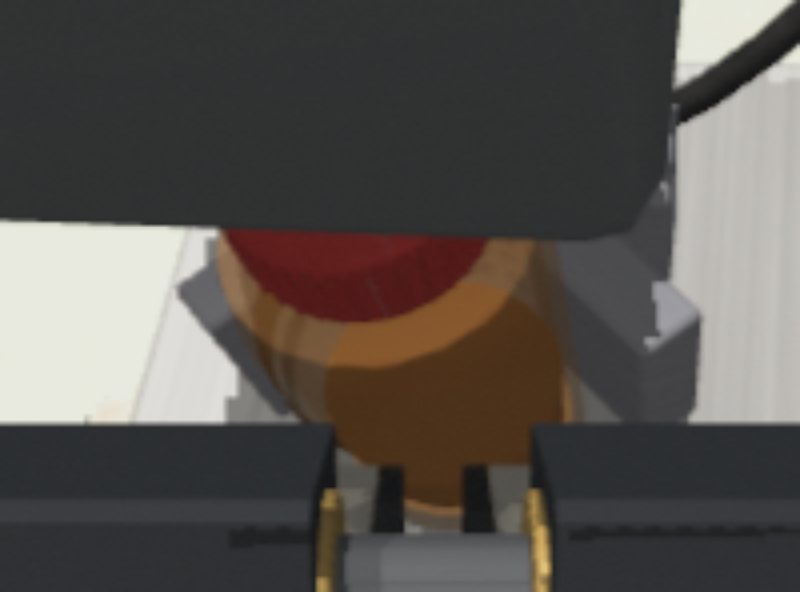

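```bash
python3 -m handwheel '[[[0.08,-0.016,0,0],[0,0,0,0]]]';python3 -m handwheel '[[[0.08,-0.016,0.02,0],[0,0,0,0]]]';python3 -c "
from clr import *
s,R=show();q=s['tcp_pos']-seat;print('t',q@u,q@v,clear(s['tcp_pos'],R)['body']['head'])"
```

```text
time_s: 31.3
tcp_pos: [0.6339, -0.0893, 0.0417]
eef_rot: [106.1, 49.5, 10.4]
contact_force: [-4.7, 0.2, 4.4]
gripper_width: 0.0085
time_s: 31.5
tcp_pos: [0.6343, -0.0886, 0.0415]
eef_rot: [106.3, 49.7, 10.7]
contact_force: [-3.7, -0.2, 4.0]
gripper_width: 0.008
31.5 tcp [ 0.6343 -0.0886  0.0415] x [ 0.636  0.12  -0.763] z [-0.033 -0.983 -0.182] zaz -91.9 q [ -4.7  18.1 -26.4 -58.  -11.6 142.9] F [-3.7 -0.2  4. ] w 0.008
t -0.02760028327359705 -0.0005700649183117325 7.8
```

```bash
python3 -m handwheel '[[[0.15,-0.05,0.02,0],[0,0,0,0]]]';python3 -c "
from clr import *
import cv2
s,R=show();q=s['tcp_pos']-seat;print('t',q@u,q@v,clear(s['tcp_pos'],R)['body']['head'])
c=vision.get_calibration('wrist');im=vision.capture('wrist');np.savez('w9.npz',K=c['intrinsics'],P=c['pose']);cv2.imwrite('pics/w9.png',im)
def cyl(off):
    o=im.copy()
    b=seat+off[0]*u+off[1]*v
    for z in(.012,.07):
        pts=[]
        for a in np.linspace(0,2*np.pi,60):
            pts.append(proj(c,[b[0]+.022*np.cos(a),b[1]+.022*np.sin(a),z]))
        cv2.polylines(o,[np.round(np.array(pts)*8).astype(int)],True,(0,255,0),1,cv2.LINE_AA,3)
    return o
o=cyl((0,0))
cv2.imwrite('pics/w9o.png',cv2.resize(o[90:250,150:350],None,fx=4,fy=3.7,interpolation=cv2.INTER_CUBIC))"
```

```text
time_s: 31.7
tcp_pos: [0.6343, -0.0885, 0.0402]
eef_rot: [106.8, 50.1, 11.3]
contact_force: [-3.5, -0.7, 3.2]
gripper_width: 0.0076
31.7 tcp [ 0.6343 -0.0885  0.0402] x [ 0.629  0.125 -0.767] z [-0.031 -0.982 -0.186] zaz -91.8 q [ -4.5  18.3 -26.3 -57.  -12.  141.8] F [-3.5 -0.7  3.2] w 0.0076
t -0.027534272481735116 -0.00045457890194335656 8.1
```

View pics/w9o.png

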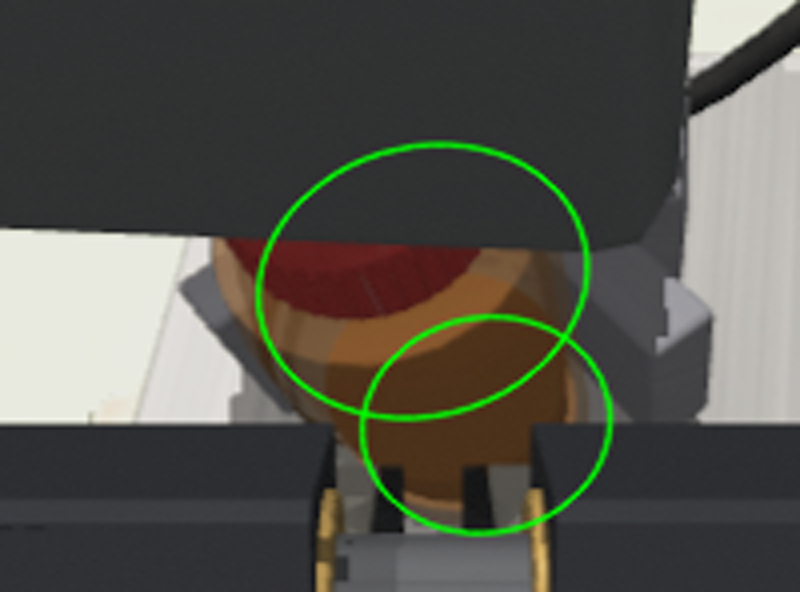

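```bash
python3 -c "
from clr import *
import cv2
d=np.load('w9.npz');c={'intrinsics':d['K'],'pose':d['P']};im=cv2.imread('pics/w9.png')
for t,l,z in((0,.033,.052),(0,-.033,.052),(0,.033,.012),(0,-.033,.012)):
    p=proj(c,np.r_[(seat+t*u+l*v)[:2],z]);print(t,l,z,((p[0]-150)*4,(p[1]-90)*3.7))
L=[(0,.033,.052),(0,-.033,.052),(-.1175,.065,.012)]
o=cv2.resize(im[90:250,130:350],None,fx=3.6,fy=3.6,interpolation=cv2.INTER_CUBIC)
for s in (1,-1):
  for z,col in((.052,(0,255,255)),(.012,(255,255,0))):
    pts=[proj(c,np.r_[(seat+t*u+s*l*v)[:2],z]) for t,l in((0,.033),(.033,0))]
    pts=[(int((a-130)*3.6),int((b-90)*3.6)) for a,b in pts];cv2.line(o,*pts,col,1)
cv2.imwrite('pics/w9v.png',o)"
```

```text
0 0.033 0.052 (np.float64(230.37102507696966), np.float64(314.1130794513062))
0 -0.033 0.052 (np.float64(672.6236584333274), np.float64(341.3014696202937))
0 0.033 0.012 (np.float64(304.9796751912211), np.float64(404.55013355558725))
0 -0.033 0.012 (np.float64(672.8095367700555), np.float64(433.91260227087565))
```

View pics/w9v.png

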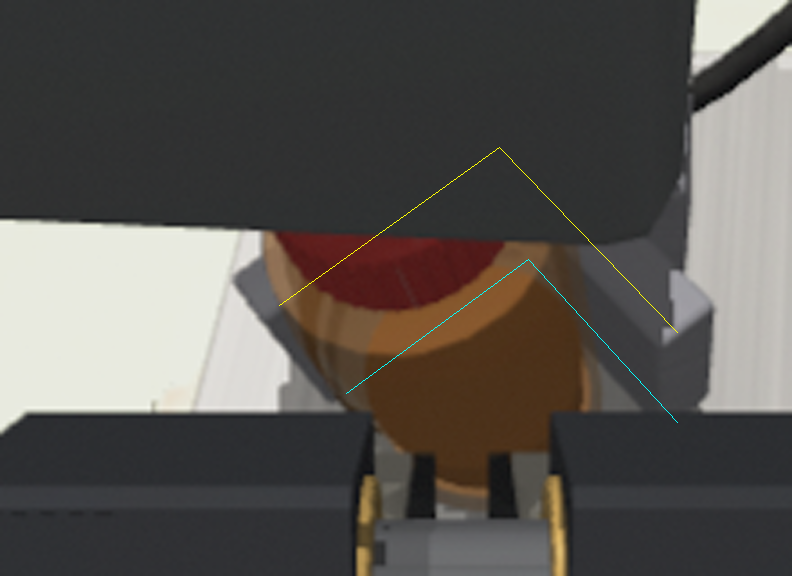

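```bash
python3 -c "
from clr import *
import cv2
d=np.load('w9.npz');c={'intrinsics':d['K'],'pose':d['P']};im=cv2.imread('pics/w9.png')
def draw(off):
  o=cv2.resize(im[90:250,130:350],None,fx=3.6,fy=3.6,interpolation=cv2.INTER_CUBIC)
  b=seat+off[0]*u+off[1]*v
  for z,rad,col in((.012,.022,(255,255,0)),(.07,.022,(0,255,0)),(.101,.016,(255,0,255)),(.085,.016,(255,0,255))):
    pts=np.array([proj(c,[b[0]+rad*np.cos(a),b[1]+rad*np.sin(a),z]) for a in np.linspace(0,2*np.pi,60)])
    cv2.polylines(o,[((pts-[130,90])*3.6).astype(int)],True,col,1)
  return o
cv2.imwrite('pics/wa.png',np.vstack([draw((0,0))[150:520],draw((.003,.004))[150:520]])[:, :800])
"
```

```text
(no output)
```

View pics/wa.png

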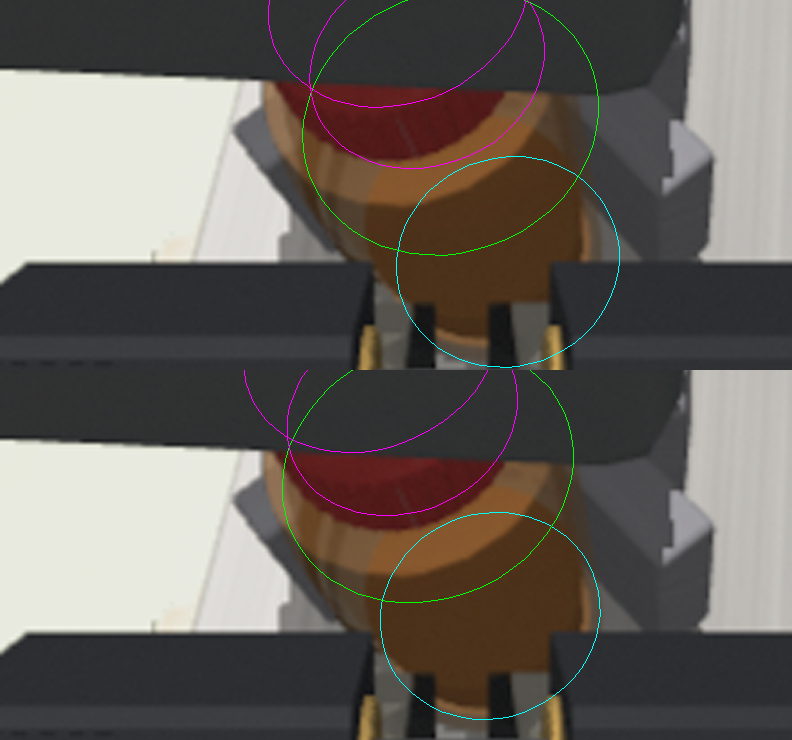

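```bash
python3 -c "
import cv2
im=cv2.imread('pics/w9.png')
cv2.imwrite('pics/wb.png',cv2.resize(im[145:225,180:335],None,fx=5,fy=5,interpolation=cv2.INTER_CUBIC))"
```

```text
(no output)
```

View pics/wb.png

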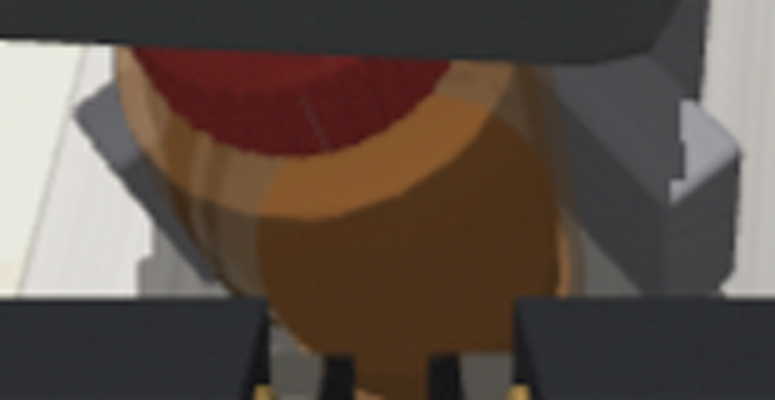

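```bash
python3 -m handwheel '[[[-0.15,0.03,0.03,0],[-0.25,0.05,0,0],[-0.4,0.08,0,0],[-0.4,0.08,0,0],[0,0,0,0]]]';python3 -c "
from clr import *
import cv2
s,R=show();q=s['tcp_pos']-seat;print('t',q@u,q@v)
c=vision.get_calibration('wrist');im=vision.capture('wrist');np.savez('wc.npz',K=c['intrinsics'],P=c['pose']);cv2.imwrite('pics/wc.png',im)
a=vision.capture('scene');cv2.imwrite('pics/sc.png',a)
cv2.imwrite('pics/wcc.png',cv2.resize(im[40:200,150:350],None,fx=4,fy=3.7,interpolation=cv2.INTER_CUBIC))
cv2.imwrite('pics/scc.png',cv2.resize(a[130:190,260:330],None,fx=10,fy=10,interpolation=cv2.INTER_CUBIC))"
```

```text
time_s: 32.25
tcp_pos: [0.5849, -0.0788, 0.0423]
eef_rot: [106.7, 49.9, 11.0]
contact_force: [0.1, 0.2, -0.0]
gripper_width: 0.0079
32.25 tcp [ 0.5849 -0.0788  0.0423] x [ 0.632  0.123 -0.765] z [-0.032 -0.982 -0.184] zaz -91.9 q [ -5.8  14.7 -30.7 -62.2 -12.2 148. ] F [ 0.1  0.2 -0. ] w 0.0079
t -0.07792305800071427 -0.0004852829033429821
```

View pics/wcc.png

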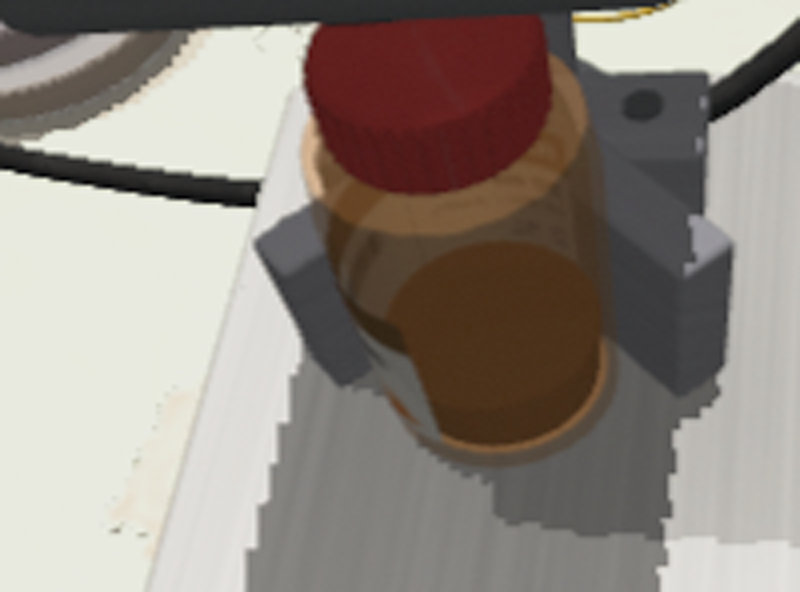

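View pics/scc.png

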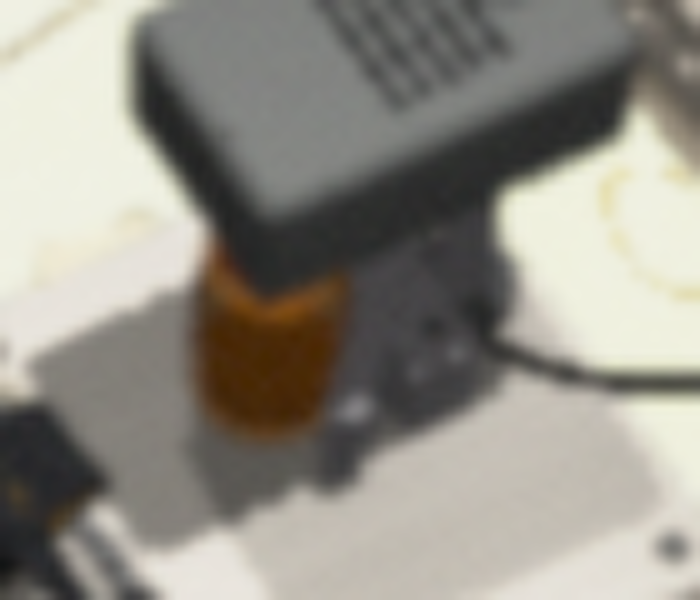

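```bash
python3 -c "
from clr import *
import cv2
d=np.load('wc.npz');c={'intrinsics':d['K'],'pose':d['P']}
f=lambda x,y,z:(lambda q:(round(1e3*(q@u),1),round(1e3*(q@v),1)))(onz(c,150+x/4-.4,40+y/3.7-.4,z)-np.r_[seat[:2],z])
for n,x,y,z in(('Lbot',345,385,.012),('Rbot',680,395,.012),('Ltop',285,278,.052),('Rtop',678,270,.052),('Louter',257,242,.052),('Router',730,243,.052),('base bottom',498,464,.012),('base right',617,360,.012),('base br',585,425,.012),('base bl',435,445,.012)):print(n,f(x,y,z))
im=cv2.imread('pics/wc.png')
o=cv2.resize(im[40:200,150:350],None,fx=4,fy=3.7,interpolation=cv2.INTER_CUBIC)
def ring(t,l,z,r,col):
    b=seat+t*u+l*v
    p=np.array([proj(c,[b[0]+r*np.cos(a),b[1]+r*np.sin(a),z]) for a in np.linspace(0,6.283,80)])
    cv2.polylines(o,[((p-[149.6,39.6])*[4,3.7]).astype(int)],True,col,1)
for z,r,col in((.012,.022,(255,255,0)),(.070,.022,(0,255,0)),(.101,.016,(255,0,255))): ring(-.001,.002,z,r,col)
cv2.imwrite('pics/wco.png',o)"
```

```text
Lbot (np.float64(-1.2), np.float64(35.8))
Rbot (np.float64(-0.8), np.float64(-30.2))
Ltop (np.float64(-3.8), np.float64(35.4))
Rtop (np.float64(-1.1), np.float64(-29.7))
Louter (np.float64(4.4), np.float64(42.4))
Router (np.float64(4.7), np.float64(-37.3))
base bottom (np.float64(-18.7), np.float64(2.1))
base right (np.float64(7.2), np.float64(-17.7))
base br (np.float64(-8.7), np.float64(-13.2))
base bl (np.float64(-15.0), np.float64(14.9))
```

View pics/wco.png

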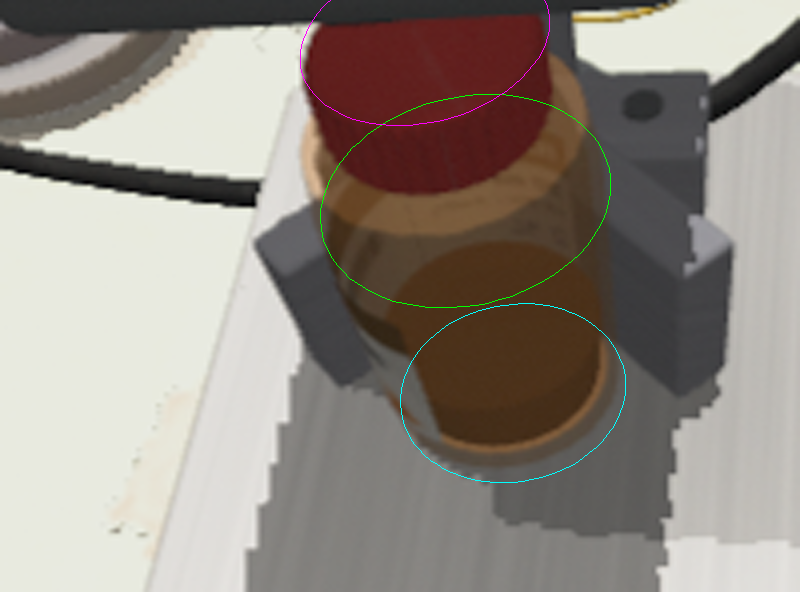

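```bash
python3 -c "
from clr import *
s,R=show()
obs['pb']=([seat[0],seat[1]],.022,.101)
for yaw in(0,-20,-40,-60,20):
  Rn=Ro.from_euler('z',yaw,degrees=True).as_matrix()@R
  P=fing@Rn.T;i=P[:,2].argmin();off=P[i]
  for dz in(0,.03):
    tc=np.array([.572,-.158,.034+dz])-off
    c=clear(tc,Rn);print(yaw,off.round(4),tc.round(3),{k:float(x) for k,x in c['body'].items()},float(c['fing']['pb']))
"
```

```text
32.35 tcp [ 0.5869 -0.0793  0.0428] x [ 0.633  0.123 -0.765] z [-0.031 -0.982 -0.184] zaz -91.8 q [ -5.8  14.7 -30.6 -62.  -12.2 147.9] F [ 0.8  0.4 -0.5] w 0.0082
0 [-0.008  -0.0193 -0.0097] [ 0.58  -0.139  0.044] {'big': 93.7, 'b1': 26.8, 'b2': 3.7, 'sh': 45.2, 'pb': 74.6, 'head': 57.3, 'minz': 52.4} 55.9
0 [-0.008  -0.0193 -0.0097] [ 0.58  -0.139  0.074] {'big': 101.7, 'b1': 45.3, 'b2': 12.0, 'sh': 68.2, 'pb': 89.9, 'head': 57.3, 'minz': 82.4} 55.9
-20 [-0.0141 -0.0154 -0.0097] [ 0.586 -0.143  0.044] {'big': 90.3, 'b1': 14.9, 'b2': 26.0, 'sh': 45.4, 'pb': 52.3, 'head': 32.3, 'minz': 52.4} 47.9
-20 [-0.0141 -0.0154 -0.0097] [ 0.586 -0.143  0.074] {'big': 107.3, 'b1': 33.5, 'b2': 31.7, 'sh': 68.4, 'pb': 74.0, 'head': 32.3, 'minz': 82.4} 47.9
-40 [-0.0185 -0.0096 -0.0097] [ 0.591 -0.148  0.044] {'big': 103.7, 'b1': -9.8, 'b2': 33.7, 'sh': 45.7, 'pb': 30.9, 'head': -0.8, 'minz': 52.4} 47.2
-40 [-0.0185 -0.0096 -0.0097] [ 0.591 -0.148  0.074] {'big': 122.2, 'b1': 11.4, 'b2': 48.5, 'sh': 68.7, 'pb': 53.8, 'head': -0.8, 'minz': 82.4} 47.2
-60 [-0.0207 -0.0027 -0.0097] [ 0.593 -0.155  0.044] {'big': 96.2, 'b1': 10.1, 'b2': 51.1, 'sh': 46.0, 'pb': 7.0, 'head': -23.3, 'minz': 52.4} 47.6
-60 [-0.0207 -0.0027 -0.0097] [ 0.593 -0.155  0.074] {'big': 114.7, 'b1': 15.6, 'b2': 64.9, 'sh': 69.0, 'pb': 29.9, 'head': -18.6, 'minz': 82.4} 47.6
20 [-0.0009 -0.0209 -0.0097] [ 0.573 -0.137  0.044] {'big': 111.1, 'b1': 25.5, 'b2': 3.9, 'sh': 45.1, 'pb': 89.6, 'head': 65.8, 'minz': 52.4} 68.3
20 [-0.0009 -0.0209 -0.0097] [ 0.573 -0.137  0.074] {'big': 111.2, 'b1': 44.1, 'b2': 22.2, 'sh': 68.1, 'pb': 100.9, 'head': 65.8, 'minz': 82.4} 68.3
```

```bash
python3 -m handwheel '[[[-0.2,0.04,0.3,0],[-0.1,0,0.5,0],[0,-0.2,0.5,0],[0,-0.4,0.2,-0.5],[0,-0.5,0,-0.5],[0.05,-0.4,0,-0.5],[0,0,0,0]]]' 0 20;python3 -c "
from clr import *
s,R=show();off=(fing@R.T);off=off[off[:,2].argmin()]
g=np.array([.572,-.158,.06]);p=s['tcp_pos']+off;print('low pt',p.round(4),'need',((g-p)/.04).round(2));print(clear(s['tcp_pos'],R)['body'])"
```

```text
time_s: 33.05
tcp_pos: [0.5835, -0.1395, 0.1075]
eef_rot: [107.0, 49.4, 3.7]
contact_force: [-0.3, 0.0, -0.3]
gripper_width: 0.0007
33.05 tcp [ 0.5835 -0.1395  0.1075] x [ 0.649  0.042 -0.76 ] z [-0.159 -0.969 -0.19 ] zaz -99.3 q [  3.6   7.8 -41.4 -23.   -0.2  96.2] F [-0.3  0.  -0.3] w 0.0007
low pt [ 0.573  -0.1576  0.0976] need [-0.03 -0.01 -0.94]
{'big': np.float64(117.3), 'b1': np.float64(63.2), 'b2': np.float64(34.1), 'sh': np.float64(95.9), 'head': np.float64(54.4), 'minz': np.float64(115.0)}
```

```bash
python3 -m handwheel '[[[0,0,-0.4,0],[0,0,-0.4,0],[0,0,-0.2,0],[0,0,0,0]]]';cat > lp.py <<'E'
from clr import *
s,R=show();off=(fing@R.T);off=off[off[:,2].argmin()]
g=np.array([.572,-.158,.04]);p=s['tcp_pos']+off;print('low pt',p.round(4),'need',((g-p)/.04).round(2));print(clear(s['tcp_pos'],R)['body'])
E
python3 lp.py
```

```text
time_s: 33.45
tcp_pos: [0.5872, -0.1396, 0.0728]
eef_rot: [106.6, 49.1, 3.5]
contact_force: [0.4, 0.1, 0.2]
gripper_width: 0.0007
33.45 tcp [ 0.5872 -0.1396  0.0728] x [ 0.654  0.04  -0.756] z [-0.156 -0.97  -0.187] zaz -99.2 q [ -4.9  11.9 -32.7 -49.2  -7.3 128.7] F [0.4 0.1 0.2] w 0.0007
low pt [ 0.5768 -0.1577  0.0629] need [-0.12 -0.01 -0.57]
{'big': np.float64(102.5), 'b1': np.float64(43.9), 'b2': np.float64(19.9), 'sh': np.float64(64.0), 'head': np.float64(48.8), 'minz': np.float64(80.2)}
```

Good; look before pressing.

```bash
python3 -m handwheel '[[[-0.12,0,-0.3,0],[0,0,-0.1,0],[0,0,0,0]]]';python3 lp.py; python3 -c "
from h import *
import cv2
cv2.imwrite('pics/wd.png',vision.capture('wrist'));a=vision.capture('scene');cv2.imwrite('pics/sd.png',cv2.resize(a[150:240,220:340],None,fx=6,fy=6,interpolation=cv2.INTER_CUBIC))"
```

```text
time_s: 33.75
tcp_pos: [0.5845, -0.1405, 0.0579]
eef_rot: [106.4, 48.9, 3.3]
contact_force: [0.3, 0.2, 0.1]
gripper_width: 0.0007
33.75 tcp [ 0.5845 -0.1405  0.0579] x [ 0.656  0.038 -0.754] z [-0.156 -0.97  -0.185] zaz -99.1 q [ -8.8  13.4 -31.1 -57.9  -9.4 140.4] F [0.3 0.2 0.1] w 0.0007
low pt [ 0.5742 -0.1586  0.0481] need [-0.06  0.02 -0.2 ]
{'big': np.float64(95.0), 'b1': np.float64(32.5), 'b2': np.float64(15.9), 'sh': np.float64(54.2), 'head': np.float64(51.5), 'minz': np.float64(65.2)}
```

View pics/sd.png

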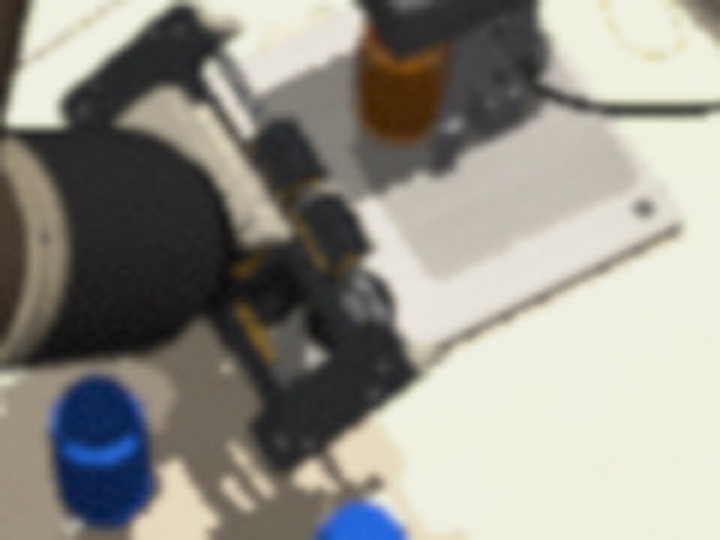

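View pics/wd.png

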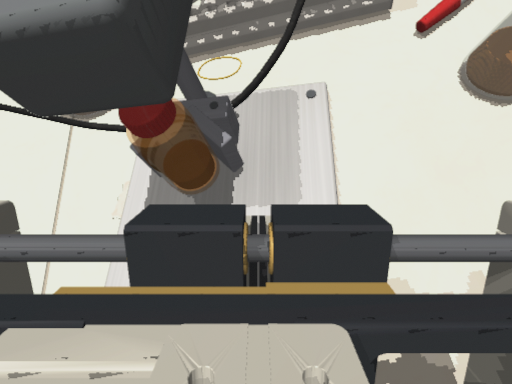

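```bash
python3 -m handwheel '[[[0,-0.1,0.1,-0.7],[0,-0.1,0,-0.7],[0,0,0,0]]]';python3 lp.py
```

```text
time_s: 34.15
tcp_pos: [0.5821, -0.1497, 0.0573]
eef_rot: [106.9, 48.8, -2.0]
contact_force: [1.1, 0.4, -0.7]
gripper_width: 0.0009
34.15 tcp [ 0.5821 -0.1497  0.0573] x [ 0.659 -0.023 -0.752] z [-0.252 -0.948 -0.192] zaz -104.9 q [ -2.3  13.4 -35.2 -48.3  -0.2 121.6] F [ 1.1  0.4 -0.7] w 0.0009
low pt [ 0.57   -0.1666  0.0473] need [ 0.05  0.21 -0.18]
{'big': np.float64(98.5), 'b1': np.float64(27.8), 'b2': np.float64(13.4), 'sh': np.float64(56.1), 'head': np.float64(46.3), 'minz': np.float64(63.8)}
```

```bash
for i in 1; do python3 -m handwheel '[[[0,0,-0.15,0],[0,0,0,0]]]'; python3 -m handwheel '[[[0,0,-0.15,0],[0,0,0,0]]]'; done; python3 lp.py
```

```text
time_s: 34.35
tcp_pos: [0.5836, -0.1489, 0.053]
eef_rot: [106.6, 48.5, -2.0]
contact_force: [-0.2, -0.6, -0.7]
gripper_width: 0.0006
time_s: 34.55
tcp_pos: [0.5849, -0.1506, 0.0488]
eef_rot: [106.3, 48.3, -2.3]
contact_force: [-0.2, 0.0, 0.5]
gripper_width: 0.0006
34.55 tcp [ 0.5849 -0.1506  0.0488] x [ 0.664 -0.026 -0.747] z [-0.248 -0.951 -0.187] zaz -104.6 q [ -7.4  14.4 -32.  -59.7  -3.9 137.2] F [-0.2  0.   0.5] w 0.0006
low pt [ 0.573  -0.1676  0.0388] need [-0.02  0.24  0.03]
{'big': np.float64(95.2), 'b1': np.float64(24.1), 'b2': np.float64(11.6), 'sh': np.float64(47.6), 'head': np.float64(44.4), 'minz': np.float64(55.2)}
```

```bash
python3 -m handwheel '[[[-0.05,0,-0.12,0],[0,0,0,0]]]'; python3 -m handwheel '[[[-0.05,0,-0.12,0],[0,0,0,0]]]';  python3 lp.py
```

```text
time_s: 34.75
tcp_pos: [0.5833, -0.1527, 0.0453]
eef_rot: [106.2, 48.2, -2.5]
contact_force: [0.3, -0.0, -0.2]
gripper_width: 0.0008
time_s: 34.95
tcp_pos: [0.5814, -0.1545, 0.0417]
eef_rot: [106.0, 48.2, -2.8]
contact_force: [-0.3, -0.8, -0.5]
gripper_width: 0.0005
34.95 tcp [ 0.5814 -0.1545  0.0417] x [ 0.666 -0.032 -0.745] z [-0.252 -0.95  -0.184] zaz -104.9 q [-11.3  15.1 -31.  -67.   -6.2 147.3] F [-0.3 -0.8 -0.5] w 0.0005
low pt [ 0.5694 -0.1715  0.0317] need [0.06 0.34 0.21]
{'big': np.float64(92.7), 'b1': np.float64(17.8), 'b2': np.float64(6.2), 'sh': np.float64(44.5), 'head': np.float64(46.9), 'minz': np.float64(48.1)}
```

```bash
python3 -m handwheel '[[[0,0.1,-0.1,0],[0,0,0,0]]]'; python3 -m handwheel '[[[0,0.05,-0.12,0],[0,0,0,0]]]';  python3 lp.py
```

```text
time_s: 35.15
tcp_pos: [0.5819, -0.1523, 0.0392]
eef_rot: [105.9, 48.1, -3.0]
contact_force: [0.2, 1.5, 2.2]
gripper_width: 0.0004
time_s: 35.35
tcp_pos: [0.5825, -0.1515, 0.0361]
eef_rot: [105.8, 47.9, -3.2]
contact_force: [-1.0, 3.6, 3.9]
gripper_width: 0.0001
35.35 tcp [ 0.5825 -0.1515  0.0361] x [ 0.669 -0.037 -0.743] z [-0.255 -0.95  -0.182] zaz -105.0 q [-13.2  15.8 -30.5 -72.1  -7.  153.7] F [-1.   3.6  3.9] w 0.0001
low pt [ 0.5705 -0.1685  0.0261] need [0.04 0.26 0.35]
{'big': np.float64(87.5), 'b1': np.float64(13.5), 'b2': np.float64(8.5), 'sh': np.float64(39.6), 'head': np.float64(46.5), 'minz': np.float64(42.4)}
```

```bash
python3 -m handwheel '[[[0,-0.02,-0.12,0],[0,0,0,0]]]'; python3 -m handwheel '[[[0,-0.02,-0.15,0],[0,0,0,0]]]';  python3 lp.py
```

```text
time_s: 35.55
tcp_pos: [0.5832, -0.1519, 0.0347]
eef_rot: [105.9, 47.7, -3.0]
contact_force: [-5.7, 3.8, 7.2]
gripper_width: 0.0006
time_s: 35.75
tcp_pos: [0.5852, -0.1524, 0.0355]
eef_rot: [105.9, 47.1, -2.9]
contact_force: [-0.7, 2.0, 4.7]
gripper_width: 0.0004
35.75 tcp [ 0.5852 -0.1524  0.0355] x [ 0.68  -0.034 -0.733] z [-0.249 -0.95  -0.186] zaz -104.7 q [-16.8  16.2 -29.8 -78.4  -9.6 162.6] F [-0.7  2.   4.7] w 0.0004
low pt [ 0.5734 -0.1694  0.0253] need [-0.03  0.28  0.37]
{'big': np.float64(87.9), 'b1': np.float64(13.5), 'b2': np.float64(7.5), 'sh': np.float64(37.0), 'head': np.float64(45.3), 'minz': np.float64(40.3)}
```

```bash
python3 -m handwheel '[[[-0.1,0,-0.2,0],[0,0,-0.05,0]]]'; python3 -m handwheel '[[[-0.05,0,-0.22,0],[0,0,-0.1,0]]]';  python3 lp.py
```

```text
time_s: 35.95
tcp_pos: [0.5865, -0.1532, 0.0346]
eef_rot: [105.7, 46.2, -2.9]
contact_force: [-9.9, 3.3, 14.1]
gripper_width: 0.0002
time_s: 36.15
tcp_pos: [0.5874, -0.1533, 0.034]
eef_rot: [105.9, 46.0, -2.7]
contact_force: [-20.8, 4.1, 30.3]
gripper_width: 0.0005
36.15 tcp [ 0.5874 -0.1533  0.034 ] x [ 0.693 -0.032 -0.72 ] z [-0.241 -0.952 -0.19 ] zaz -104.2 q [-21.2  16.9 -29.7 -85.8 -12.8 173.3] F [-20.8   4.1  30.3] w 0.0005
low pt [ 0.5759 -0.1704  0.0236] need [-0.1   0.31  0.41]
{'big': np.float64(87.2), 'b1': np.float64(12.2), 'b2': np.float64(6.2), 'sh': np.float64(33.8), 'head': np.float64(44.9), 'minz': np.float64(37.1)}
```

```bash
python3 -m handwheel '[[[-0.05,0,0.2,0],[-0.05,0,0.3,0],[-0.05,0,0.4,0],[0,0,0.5,0],[0,0,0,0]]]';  python3 lp.py; python3 -c "
from h import *
import cv2
im=vision.capture('wrist');cv2.imwrite('pics/we.png',im);a=vision.capture('scene');cv2.imwrite('pics/se.png',cv2.resize(a[140:240,220:350],None,fx=6,fy=6,interpolation=cv2.INTER_CUBIC))"
```

```text
time_s: 36.65
tcp_pos: [0.5766, -0.1572, 0.0787]
eef_rot: [106.0, 46.3, -2.9]
contact_force: [0.6, 0.4, -1.4]
gripper_width: 0.0004
36.65 tcp [ 0.5766 -0.1572  0.0787] x [ 0.69  -0.035 -0.723] z [-0.247 -0.95  -0.191] zaz -104.6 q [ -6.   10.6 -34.2 -54.9  -2.6 131.1] F [ 0.6  0.4 -1.4] w 0.0004
low pt [ 0.5649 -0.1742  0.0684] need [ 0.18  0.41 -0.71]
{'big': np.float64(106.2), 'b1': np.float64(36.1), 'b2': np.float64(8.6), 'sh': np.float64(73.9), 'head': np.float64(54.0), 'minz': np.float64(82.2)}
```

View pics/we.png

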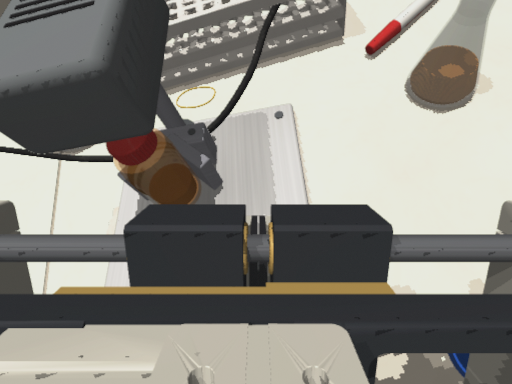

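View pics/se.png

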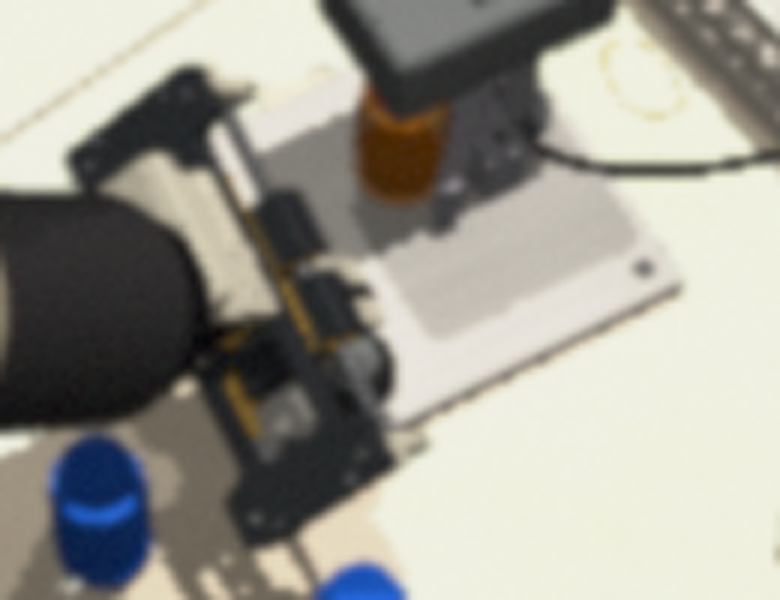

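```bash
python3 -m handwheel '[[[-0.1,0.1,0.5,0],[-0.1,0.1,0.6,0],[-0.1,0.1,0.7,0],[-0.2,0,0.8,0],[-0.2,0,0.8,0],[-0.2,0,0.6,0],[0,0,0,0]]]';  python3 lp.py; python3 -c "
from h import *
import cv2
c=vision.get_calibration('wrist');im=vision.capture('wrist');np.savez('wf.npz',K=c['intrinsics'],P=c['pose']);cv2.imwrite('pics/wf.png',im);a=vision.capture('scene');cv2.imwrite('pics/sf.png',a);cv2.imwrite('pics/tf.png',vision.capture('top'))"
```

```text
time_s: 37.45
tcp_pos: [0.5345, -0.1757, 0.2101]
eef_rot: [109.4, 45.3, 1.7]
contact_force: [-0.5, 0.2, -0.6]
gripper_width: 0.0007
37.45 tcp [ 0.5345 -0.1757  0.2101] x [ 0.703  0.021 -0.711] z [-0.208 -0.95  -0.234] zaz -102.4 q [  1.8  -7.2 -50.9   1.4  -1.6  69.1] F [-0.5  0.2 -0.6] w 0.0007
low pt [ 0.5237 -0.1927  0.1989] need [ 1.21  0.87 -3.97]
{'big': np.float64(180.1), 'b1': np.float64(136.4), 'b2': np.float64(121.3), 'sh': np.float64(208.0), 'head': np.float64(158.9), 'minz': np.float64(208.6)}
```

View pics/wf.png

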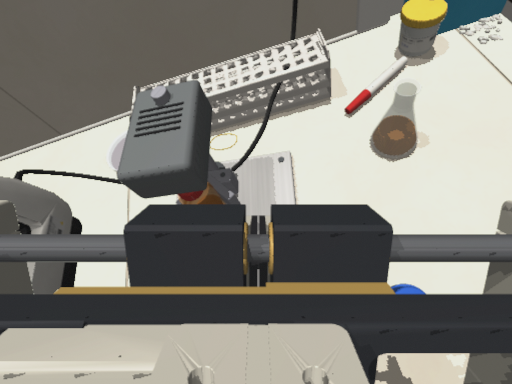

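View pics/sf.png

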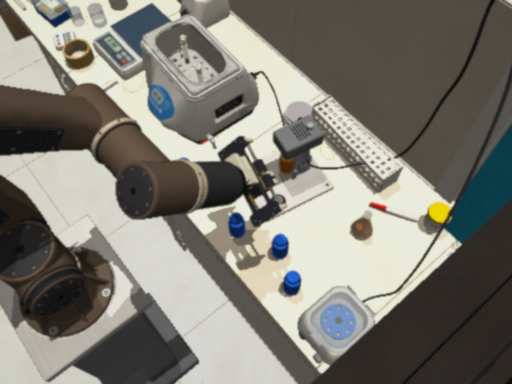

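```bash
python3 -m handwheel '[[[-0.6,0.2,0.7,0],[-0.6,0.2,0.7,0],[-0.6,0.2,0.7,0],[-0.5,0.2,0.5,0],[0,0,0,0]]]';python3 -c "
from h import *
import cv2
show()
a=vision.capture('scene');b=cv2.imread('pics/sc.png')
x=np.hstack([cv2.resize(k[130:215,255:330],None,fx=5,fy=6,interpolation=cv2.INTER_CUBIC) for k in(b,a)]);cv2.imwrite('pics/sg.png',x)
cv2.imwrite('pics/wg.png',vision.capture('wrist'))"
```

```text
time_s: 38.1
tcp_pos: [0.4399, -0.1461, 0.3038]
eef_rot: [109.7, 46.7, 1.4]
contact_force: [0.6, 0.1, -1.5]
gripper_width: 0.0003
38.1 tcp [ 0.4399 -0.1461  0.3038] x [ 0.686  0.017 -0.727] z [-0.221 -0.947 -0.231] zaz -103.2 q [ 10.8 -29.4 -54.1  16.5 -23.2  48.2] F [ 0.6  0.1 -1.5] w 0.0003
```

View pics/sg.png

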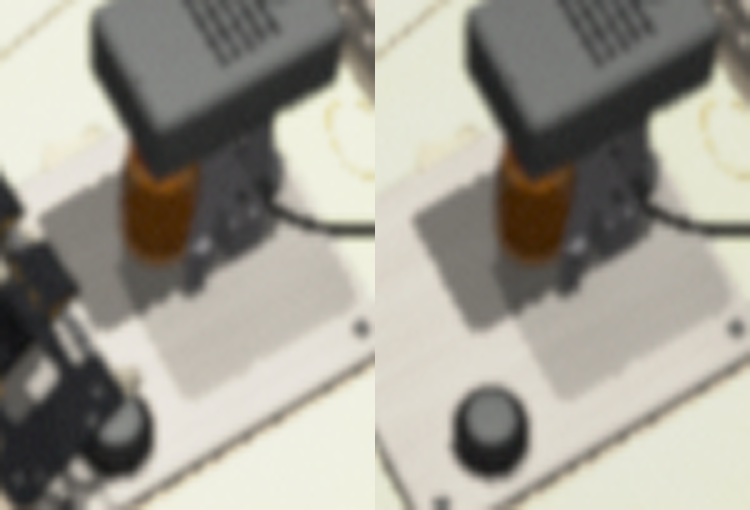

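View pics/wg.png

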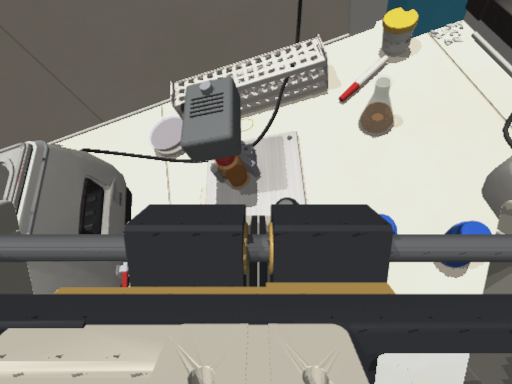

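```bash
python3 -c "
from plant import close_job,readout
print(readout.get_state()['time_s']); print(close_job())"
```

```text
38.2
the job is handed in; nothing more can be done
None
```

I finished the job and handed it in at 38.2 s; `close_job()` gave no verdict.

**What I did**
- I took the amber bottle with the red cap and stood it on the front of the base plate, about 4 mm from the plate_front point, then let go.
- The handwheel has no tilt command, so I leaned the tool back about 40° by driving it against its reach limits.
- I pushed the bottle in two gentle strokes of 1–2 N. It stopped against the V-block at about 4–5 N.
- I then pressed the shutter button until it would go no further, released it and backed the arm away.

**What the last checks showed**
- **Seating:** a close wrist picture taken after backing off, before the press, put the bottle's base within about 0.5 mm of the V's centreline. Its depth agreed with the seat to 1–2 mm.
- **After the press:** the scene picture shows the bottle unmoved and upright, and the button back up.
- **Bystanders:** the flask looks unmoved and the arm touches nothing. The larger bottle was hidden behind the arm or gripper in the last pictures; I estimated at least 30 mm of clearance from it throughout.

**What disagreed or is less certain**
- **Seat position:** my first estimate was about 3 mm to one side; the later wrist picture of the V-block tips corrected it.
- **Shutter travel:** I judged full travel by force and position only: a spring-like rise over about 6 mm, then a hard stop. I pressed harder than needed, to about 30 N upward plus 21 N sideways on the fingers, and could not see the button while pressing.
- **Camera head:** I estimated about 8 mm of clearance at the closest point, and saw no sign of contact in the forces or pictures.

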